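Clamp the glued stool rails on the kitchen table

TASK

First clear the three old blue offcuts out of the clamping stands into the wooden scrap crate. Then lay every freshly glued dark brown stool rail flat in a clamping stand of its own, between the stops, and push that stand's red handle all the way down over centre so that the pad holds the rail. Leave the crockery and everything else on the table where it is.

Things in the scene. Friction and masses are not known exactly. Their poses are not given: they have to be found in the camera images.
- clampA_nest (a point): Clamping stand (grey-painted base 245 x 90 x 12 mm, fixed; three alike): centre of its bed, on the upper face, 12 mm above the table. x along the stand away from the clamp, y across, z up. A rail lies here flat, length along x, either end first, between dark stops 12 mm high: end stops with inner faces at x = +-59 mm and side stops (inner faces y = +-29 mm) only at x = 34 to 50 and -50 to -34 mm.
- clampA_handle (a joint): Angle (rad) of this stand's red clamp handle: 0 = open, pointing up and towards the stand's -x at 65 degrees above level; 1.265 = down on its stop, 7.5 degrees below level, pointing to -x. So elevation = 1.134 - value. The red grip, 20 mm wide and 16 mm thick, runs from 34 to 115 mm from the hinge. Starts open, near 0.
- clampA_pad: Black rubber pad, 26 mm across, under the tip of this stand's clamp arm; origin on the arm's centre line, 25 mm above the pad's face when the arm is down.
- clampB_nest (a point): Second stand, same as clampA. Each stand's steel clamp is at its -x end: cheeks 36 mm wide at x = -157 to -87 mm, up to 68 mm above the table. The handle's hinge axis runs along y at x = -145 mm, 59 mm above the table. The open arm points steeply up above x = -112 to -70 mm, top about 115 mm above the table; closed, its pad presses at x = -41 mm.
- clampB_handle (a joint): As clampA_handle. The handle drives the clamp arm; dead centre is at 1.134. With a rail in the bed the pad meets it at about 0.87 and is squeezed up by a few mm (4 N per mm); past 1.134 the handle stays locked by itself. 2 to 6 N on the grip is enough; friction keeps the handle where it is left.
- clampB_pad: Black rubber pad, 26 mm across, under the tip of this stand's clamp arm; origin on the arm's centre line, 25 mm above the pad's face when the arm is down.
- clampC_nest (a point): Third stand, same as clampA (bed centre, 12 mm above the table, x away from the clamp). The middle of both long sides of each bed is free of stops so that fingers can reach down beside a rail or offcut. A rail has 4 mm of play each way between the stops.
- clampC_handle (a joint): As clampA_handle. To reopen a clamp, pinch the grip across its 20 mm width from above and lift it along its arc about the hinge.
- clampC_pad: Black rubber pad, 26 mm across, under the tip of this stand's clamp arm; origin on the arm's centre line, 25 mm above the pad's face when the arm is down.
- rail1_mid (a point): Freshly glued stool rail: a dark brown two-layer wooden bar 110 x 50 x 24 mm with a pale glue line half-way up, about 0.11 kg; centre of the bar, x along its length, z up. Two or three of these rails are present.
- rail2_mid (a point): Freshly glued stool rail: a dark brown two-layer wooden bar 110 x 50 x 24 mm with a pale glue line half-way up, about 0.11 kg; centre of the bar, x along its length, z up. Two or three of these rails are present.
- rail3_mid (a point): Freshly glued stool rail: a dark brown two-layer wooden bar 110 x 50 x 24 mm with a pale glue line half-way up, about 0.11 kg; centre of the bar, x along its length, z up. Two or three of these rails are present.
- offcut1_mid (a point): Old blue-painted wooden offcut, 66 x 38 x 28 mm, about 50 g, left lying in a clamping stand's bed; centre of the block, x along its length, z up.
- offcut2_mid (a point): Old blue-painted wooden offcut, 66 x 38 x 28 mm, about 50 g, left lying in a clamping stand's bed; centre of the block, x along its length, z up.
- offcut3_mid (a point): Old blue-painted wooden offcut, 66 x 38 x 28 mm, about 50 g, left lying in a clamping stand's bed; centre of the block, x along its length, z up.
- crate_in (a point): Centre of the inner floor of the open pale wooden scrap crate (fixed, outside 180 x 180 x 50 mm, walls 6 mm, inner floor 6 mm above the table); axes along its sides, z up.
- pot: Bystander, to be left where it is: red enamel pot, 110 mm wide, 70 mm high; origin at the centre of its underside.
- mug_blue: Bystander, to be left where it is: blue mug, 76 mm wide, 75 mm high; origin at the centre of its underside.
- mug_white: Bystander, to be left where it is: white mug, 76 mm wide, 75 mm high; origin at the centre of its underside.
- glue: Bystander, to be left where it is: white glue bottle, 60 mm wide, 150 mm high; origin at the centre of its underside.
- jar: Bystander, to be left where it is: amber jar, 64 mm wide, 50 mm high; origin at the centre of its underside.
- candlestick: Bystander, to be left where it is: brass candlestick, foot 100 mm wide, with an unlit candle, 175 mm high in all; origin at the centre of its underside.
- lantern: Bystander, to be left where it is: small black and yellow camping lantern, 60 mm wide, 82 mm high; origin at the centre of its underside.
- tape: Bystander, to be left where it is: flat roll of tape, 68 mm across, 20 mm high; origin at the centre of its underside.

How it is judged:
By the outcome, as a careful person would: the job done as asked, in the order asked, and still so for the second after the job is handed in, with the robot touching nothing.
Of rail1, rail2, rail3 only 2 to 3 are there at a start; the rules pass over those that are not, and their reading is None.
At some moment in a run one of rail1, rail2, rail3 may be knocked a few centimetres aside while the robot is not near it.
Once in a run the grip may slacken for a moment while it holds something.
It also fails if it takes over 210 s, if anything falls off the work surface, if the arm or the gripper's body presses on something with over 40 N, if the wrist force passes 120 N, or if a joint passes its speed limit or range.

ROBOT

A 6-joint arm with a two-finger parallel gripper is mounted at the origin on the work surface. World frame = base frame: x ahead of the robot, y to its left, z up, the work surface at z = 0. Lengths are in m, angles in rad, forces in N, time in s.
With the tool pointing down it reaches from about 0.425 to 0.95 m from the base axis. Payload 3.5 kg.
Tool frame: the origin (TCP) lies at the very end of the fingers, on their centre line; the grasp point (between the pads) lies 19 mm behind it; x points along the fingers, z is the direction in which the jaws open and shut, and the axes are right-handed (so a half turn about x gives the same grasp; the last joint's range is limited). The gripper opens to 85 mm and grips with 20 to 120 N. Pads are 22 mm wide; open, the fingers measure 114 mm over their backs; the gripper's body (76 mm by 85 mm) begins 54 mm behind the grasp point. The pads swing forward as they close: fully open they stand 13 mm farther back than shut.
Start: joints at [0.959, 0.286, 1.577, -0, 1.279, -0.15], TCP at [0.301, 0.604, 0.231] pointing down, gripper open.
Joint ranges: [-2.77, 2.77], [-0.9, 2.22], [0.21, 2.48], [-1.53, 4.67], [0.24, 2.81], [-2.84, 2.84]. Speed limits (rad/s): [2.79, 2.79, 3.14, 3.14, 3.14, 3.14].

INTERFACE

Orientations are given as a unit quaternion [x, y, z, w].
In Python, from plant import ctrl, cams gives the robot as it stands.
- The arm moves only by the tool play_rows, never from a script. Its argument "rows" is a list of rows, each a list of 3 entries, a list of its own where there are three numbers: the opening in per cent of the stroke, from 0 (shut) to 100 (fully open), then the shift along the tool's x, y, z in units of 0.3 m (1.0 is 0.3 m), then the turn, a rotation vector about the tool's x, y, z in units of pi/2 rad (1.0 is pi/2 rad). A call has 1 to 10 rows; each row is the pose to reach, as a shift and turn from the pose commanded when the call began, along the tool's axes at that moment; what a row does not reach only later rows make up. A row lasts 1/12 s, in which the tool goes at most 41.7 mm and 7.16 degrees, less where a joint would pass 70% of its speed; a pose out of reach is approached as far as the arm can. A call with a number of a shift or a turn outside -1 to 1 is refused whole. A call with a gripper value outside its range is refused whole. The fingers move at their own pace and stop on an object; "force" is the grip in N (left out, the last holds). Time passes only in rows, so rows that repeat a pose let the fingers close. It gives the time, the measured TCP pose, the force and the opening at its end, in the units of the state.
- ctrl.get_state(): the state, without advancing time (a new reading comes with each control period).
- cams.read_camera(name): name is "side" or "top"; returns a dict with "color" (400x640x3 uint8, red, green, blue), "fx", "fy", "cx", "cy" (pixels), "view" (4x4, takes a point from world to camera coordinates). Camera axes: x right, y down, z forward; pixel columns grow to the right and rows downward; lengths in m; the calibration is good to about 2 mm. A picture is of the moment at which its call begins. There is no depth.
- ctrl.sign_off(): hands the job in, once; it reports no verdict.
The state is a dict: "time": time; "qpos": joint angles; "dq": joint speeds; "joint_efforts": joint torques, N m; "eef_pos": TCP position; "tcp_rot": TCP orientation; "contact_force": force on the tool from outside, world axes, zero at the start; "wrist_torque": the same for the moment, N m; "opening": opening from 0.0 (shut) to 1.0 (fully open).
Only numpy, scipy, OpenCV 4.12 (cv2) and the standard library are available. Lean on these libraries where they do the work, as an engineer would, in place of code of your own. Each camera call takes 0.05 s, during which the arm holds its last target. There are 200 camera calls.

## Working session

There is one attempt and no reset: what is moved stays moved. The work goes in short steps, Python scripts to look and compute and a tool call to move; the robot and the scene stay as the last step left them, time stands still between calls to the robot, and variables do not carry over. Pictures are saved under pics/ and viewed, about 12 in all and at most 16, crops included, and the job is handed in when it is done.

Besides the shell and the picture viewer there is one more tool, called after "Call:" by a JSON object that holds its "name" and its "arguments", one argument or row to a line. play_rows: Moves the arm, as the interface text tells. Shifts and turns lie within -1 to 1; 1 stands for 0.3 m of shift or pi/2 rad of turn. Its arguments: {"type":"object","properties":{"rows":{"type":"array"},"force":{"type":"number"}},"required":["rows"]}

```bash
ls; mkdir -p pics; python3 - <<'E'
from plant import ctrl,cams
import cv2,numpy as np
for n in("top","side"):
    c=cams.read_camera(n); cv2.imwrite(f"pics/{n}0.png",c["color"][:,:,::-1])
    np.savez(f"{n}.npz",**c)
    print(n,c["fx"],c["fy"],c["cx"],c["cy"],np.round(c["view"],3).tolist())
print(ctrl.get_state())
E
```

```text
pics
top 449.41288647343197 449.41288647343197 319.0033088452656 200.80448003179188 [[-0.023, -1.0, 0.008, -0.011], [-0.993, 0.022, -0.113, 0.555], [0.112, -0.01, -0.994, 1.54], [0.0, 0.0, 0.0, 1.0]]
side 517.811981480101 517.811981480101 316.95223109853055 200.30115146624163 [[0.952, -0.305, 0.021, -0.558], [-0.208, -0.696, -0.687, 0.168], [0.224, 0.65, -0.726, 1.605], [0.0, 0.0, 0.0, 1.0]]
{'time': 0.1, 'qpos': array([ 9.59013239e-01,  2.87155154e-01,  1.57806579e+00,  1.09899051e-06,
        1.27861280e+00, -1.49994960e-01]), 'dq': array([-9.21248208e-05, -4.25042581e-03, -2.09912634e-03, -6.68074720e-04,
        1.15129558e-03, -2.03292274e-04]), 'joint_efforts': array([ 2.92379009e-04, -4.07295978e+01, -2.93700010e+01, -1.39926869e-04,
        3.41864456e-03, -5.68356455e-07]), 'eef_pos': array([0.30036071, 0.6038067 , 0.23001439]), 'tcp_rot': array([-0.37261828,  0.60188329,  0.37199529,  0.6004262 ]), 'contact_force': array([ 0.83402658,  0.5161977 , -1.15041643]), 'wrist_torque': array([-0.00246837, -0.01784745, -0.00962465]), 'opening': 0.9986529682839501}
```

View pics/top0.png

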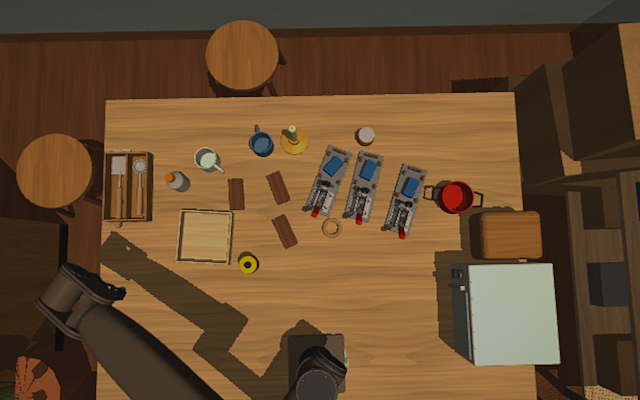

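View pics/side0.png

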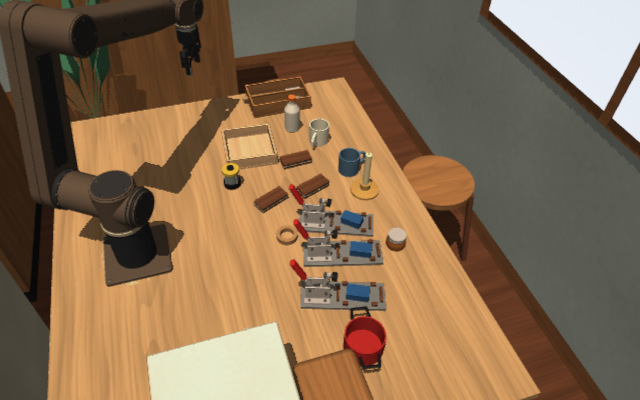

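```bash
cat > h.py <<'E'
import numpy as np,cv2
def project(c,P):
    p=np.asarray(P)@c["view"][:3,:3].T+c["view"][:3,3]
    return np.c_[c["fx"]*p[:,0]/p[:,2]+c["cx"],c["fy"]*p[:,1]/p[:,2]+c["cy"]]
def cast(c,uv,z):
    uv=np.atleast_2d(uv).astype(float);R=c["view"][:3,:3];o=-R.T@c["view"][:3,3]
    d=np.c_[(uv[:,0]-c["cx"])/c["fx"],(uv[:,1]-c["cy"])/c["fy"],np.ones(len(uv))]@R
    return o+d*((z-o[2])/d[:,2])[:,None]
def hsv(c): return cv2.cvtColor(c["color"],cv2.COLOR_RGB2HSV)
def warp(c,z,x0,x1,y0,y1,s):
    "plan view at height z, s px per m; rows: x decreasing downward, cols: y decreasing rightward"
    q=np.array([[x1,y1,z],[x1,y0,z],[x0,y0,z],[x0,y1,z]])
    w,h=int((y1-y0)*s),int((x1-x0)*s)
    H=cv2.getPerspectiveTransform(project(c,q).astype(np.float32),np.float32([[0,0],[w,0],[w,h],[0,h]]))
    return cv2.warpPerspective(c["color"],H,(w,h),flags=cv2.INTER_CUBIC)
E
python3 - <<'E'
from h import *
t=dict(np.load("top.npz"));s=dict(np.load("side.npz"))
for n,c in(("top",t),("side",s)):
    H=hsv(c).astype(int)
    print(n,-c["view"][:3,:3].T@c["view"][:3,3])
    for name,m,z in(("blue",(abs(H[...,0]-107)<12)&(H[...,1]>130)&(H[...,2]>50),.040),
                  ("brown",((H[...,0]<10)|(H[...,0]>170))&(H[...,1]>80)&(H[...,2]>30)&(H[...,2]<110),.024),
                  ("red",((H[...,0]<5)|(H[...,0]>174))&(H[...,1]>180)&(H[...,2]>120),.1)):
        m=m.astype(np.uint8)
        k,l,st,ce=cv2.connectedComponentsWithStats(m)
        for i in range(1,k):
            if st[i,4]<20: continue
            P=cast(c,ce[i],z)[0]
            if not(.35<P[0]<1.1 and abs(P[1])<.7): continue
            ct=np.argwhere(l==i)[:,::-1]
            W=cast(c,ct,z)[:,:2].astype(np.float32)
            r=cv2.minAreaRect(W*1000)
            print(name,st[i],ce[i].round(1),P.round(3),np.round(r[0],0),np.round(r[1],0),round(r[2],1))
w=warp(t,.012,.5,.9,-.4,.1,1500);cv2.imwrite("pics/plan.png",w[:,:,::-1])
cv2.imwrite("pics/sidecrop.png",cv2.resize(s["color"][170:320,260:420,::-1],None,fx=4,fy=4,interpolation=cv2.INTER_CUBIC))
E
```

```text
top [ 0.37785568 -0.00747642  1.59287423]
blue [324 156  19  20 193] [333.  165.5] [ 0.677 -0.075  0.04 ] [677. -75.] [37. 63.] 44.1
blue [361 160  16  21 188] [368.4 169.7] [ 0.659 -0.199  0.04 ] [ 659. -199.] [35. 66.] 64.3
blue [403 178  16  20 194] [410.5 187.1] [ 0.595 -0.344  0.04 ] [ 595. -344.] [36. 65.] 63.7
brown [437 182  36  32 451] [457.3 198.1] [ 0.554 -0.511  0.024] [ 558. -500.] [107. 127.] 19.0
brown [313 205   8   9  50] [316.3 208.9] [ 0.527 -0.013  0.024] [527. -13.] [22. 28.] 70.2
brown [356 212   7  10  49] [358.7 216.1] [ 0.498 -0.161  0.024] [ 497. -162.] [21. 32.] 88.1
brown [398 226   7  10  49] [401.  230.2] [ 0.446 -0.307  0.024] [ 446. -307.] [31. 20.] 7.0
red [442 182  28  30 427] [452.3 196.5] [ 0.551 -0.47   0.1  ] [ 546. -473.] [105.  71.] 22.2
side [ 0.20634771 -1.09690417  1.29250894]
blue [341 211  22  17 240] [351.6 218.8] [ 0.675 -0.087  0.04 ] [675. -87.] [52. 66.] 48.5
blue [350 242  21  15 267] [360.5 248.9] [ 0.658 -0.21   0.04 ] [ 658. -209.] [52. 61.] 66.5
blue [347 284  22  17 315] [357.5 292.2] [ 0.594 -0.354  0.04 ] [ 594. -353.] [49. 62.] 64.5
brown [346 318  18  19 159] [354.3 325.5] [ 0.552 -0.443  0.024] [ 550. -443.] [68. 29.] 16.1
brown [373 322  12  22 126] [378.8 331.5] [ 0.609 -0.48   0.024] [ 610. -481.] [26. 61.] 13.4
brown [344 338   8  12  37] [345.8 345.1] [ 0.509 -0.491  0.024] [ 514. -487.] [32. 19.] 72.8
brown [353 345  32  21 229] [369.9 357.7] [ 0.557 -0.543  0.024] [ 561. -540.] [49. 86.] 82.6
red [289 185  14  19  98] [295.9 193.8] [0.519 0.017 0.1  ] [518.  17.] [17. 89.] 8.3
red [294 220  14  19  89] [300.2 228.6] [ 0.49  -0.127  0.1  ] [ 491. -127.] [16. 80.] 13.0
red [290 260  16  20 113] [297.4 269.2] [ 0.44  -0.268  0.1  ] [ 441. -268.] [18. 75.] 15.8
red [345 316  41  38 790] [364.1 339.6] [ 0.541 -0.527  0.1  ] [ 548. -513.] [104. 103.] 72.8
```

View pics/plan.png

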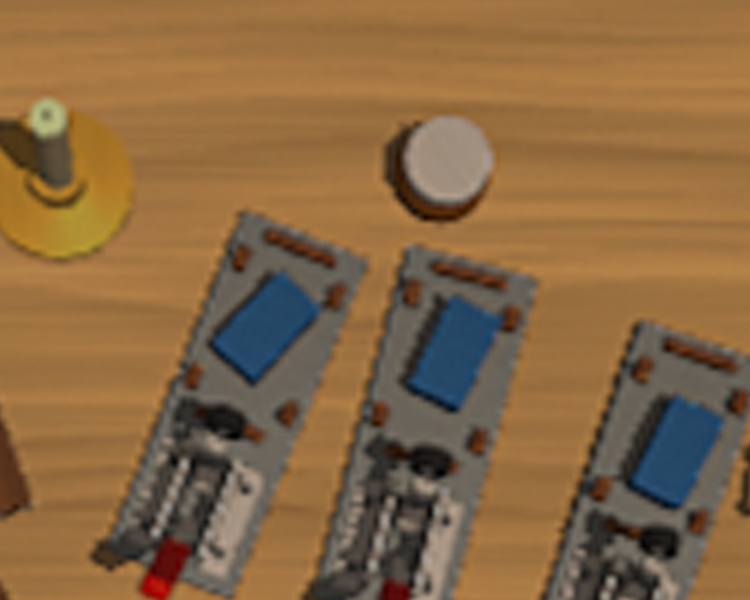

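View pics/sidecrop.png

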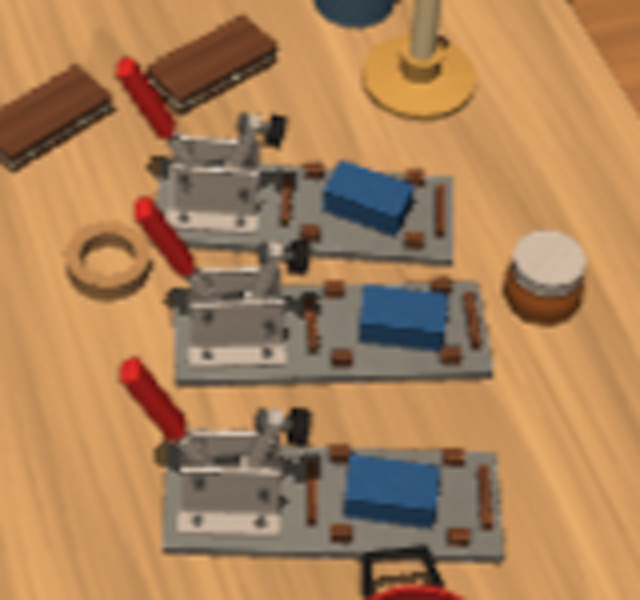

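```bash
cat >> h.py <<'E'
def brown(rgb):
    H=cv2.cvtColor(rgb,cv2.COLOR_RGB2HSV).astype(int);h=H[...,0]
    return ((((h<13)|(h>172))&(H[...,1]>75)&(H[...,2]>30)&(H[...,2]<150))).astype(np.uint8)
def blobs(m,lo,hi):
    k,l,st,ce=cv2.connectedComponentsWithStats(m)
    return [(ce[i],st[i,4],cv2.minAreaRect(np.argwhere(l==i)[:,::-1].astype(np.float32))) for i in range(1,k) if lo<st[i,4]<hi]
def rails(c,z=.024,x0=.4,x1=.9,y0=-.1,y1=.45):
    S=1500;w=warp(c,z,x0,x1,y0,y1,S)
    out=[]
    for ce,a,r in blobs(cv2.morphologyEx(brown(w),cv2.MORPH_OPEN,np.ones((7,7),np.uint8)),5000,25000):
        b=cv2.boxPoints(r);e=[b[1]-b[0],b[2]-b[1]];e=max(e,key=np.linalg.norm)
        out.append((x1-r[0][1]/S,y1-r[0][0]/S,np.degrees(np.arctan2(-e[0],-e[1]))%180,max(r[1])/S,min(r[1])/S,a))
    return np.array(out)
E
python3 - <<'E'
from h import *
np.set_printoptions(suppress=True)
for n in("top","side"):
    c=dict(np.load(n+".npz"))
    print(n,rails(c).round(4))
    S=1500;w=warp(c,.024,.5,.9,-.45,.1,S)
    for ce,a,r in blobs(brown(w),150,1500): print(np.round([.9-ce[1]/S,.1-ce[0]/S],4),a,np.round(r[1],0))
    # crate: pale rim
    if n=="top":
        print(project(c,[[.55,.3,.05]]))
c=dict(np.load("top.npz"));w=warp(c,.05,.4,.9,0,.5,1500);cv2.imwrite("pics/plan2.png",cv2.resize(w[:,:,::-1],(600,600)))
E
```

```text
top [[    0.6055     0.1208    20.6376     0.1103     0.0493 11424.    ]
 [    0.5864     0.2685     2.7525     0.1089     0.0504 11798.    ]
 [    0.4512     0.1       24.1666     0.1098     0.0483 11224.    ]]
[ 0.7657 -0.1887] 510 [83. 31.]
[ 0.7321 -0.0992] 1049 [76. 16.]
[ 0.7256 -0.0603] 392 [18. 27.]
[ 0.7138 -0.2124] 1007 [80. 16.]
[ 0.7021 -0.1729] 379 [28. 18.]
[ 0.7003 -0.1231] 386 [17. 26.]
[ 0.6852 -0.2388] 362 [17. 26.]
[ 0.6611 -0.3642] 1056 [78. 16.]
[ 0.6528 -0.3258] 376 [18. 27.]
[ 0.647  -0.0281] 333 [17. 27.]
[ 0.6302 -0.3902] 408 [18. 27.]
[ 0.6226 -0.1519] 399 [18. 27.]
[ 0.622  -0.0915] 340 [17. 25.]
[ 0.6096 -0.0681] 315 [24. 15.]
[ 0.6045 -0.2169] 357 [17. 26.]
[ 0.597  -0.1625] 288 [29. 14.]
[ 0.5636 -0.4442] 813 [63. 21.]
[ 0.5725 -0.2976] 357 [19. 28.]
[ 0.5507 -0.3631] 413 [18. 27.]
[ 0.5458 -0.3129] 418 [41. 14.]
[ 0.5342 -0.4448] 388 [34. 16.]
[ 0.5066 -0.1622] 596 [21. 34.]
[[225.32272382 203.55065935]]
side [[    0.5932     0.0984    21.3706     0.1503     0.0836 17303.    ]
 [    0.5871     0.2636     2.8986     0.111      0.0575 13048.    ]
 [    0.4519     0.0946    24.3046     0.1118     0.0564 12620.    ]]
[ 0.7328 -0.1033] 1059 [87. 13.]
[ 0.7254 -0.065 ] 427 [22. 27.]
[ 0.7149 -0.2154] 1131 [84. 16.]
[ 0.7046 -0.1768] 377 [19. 25.]
[ 0.7009 -0.127 ] 609 [29. 25.]
[ 0.6855 -0.2428] 552 [25. 26.]
[ 0.6616 -0.369 ] 1085 [84. 15.]
[ 0.6519 -0.3302] 472 [24. 23.]
[ 0.648  -0.0338] 486 [25. 23.]
[ 0.6312 -0.3935] 523 [24. 25.]
[ 0.6227 -0.096 ] 592 [32. 24.]
[ 0.6219 -0.1569] 558 [28. 26.]
[ 0.6168 -0.0554] 1077 [85. 17.]
[ 0.6048 -0.2211] 532 [25. 25.]
[ 0.5937 -0.1824] 1079 [85. 17.]
[ 0.573  -0.3027] 460 [24. 24.]
[ 0.5514 -0.3667] 530 [24. 25.]
[ 0.5434 -0.3267] 1068 [85. 15.]
[0.5043 0.0961] 161 [13. 14.]
```

View pics/plan2.png

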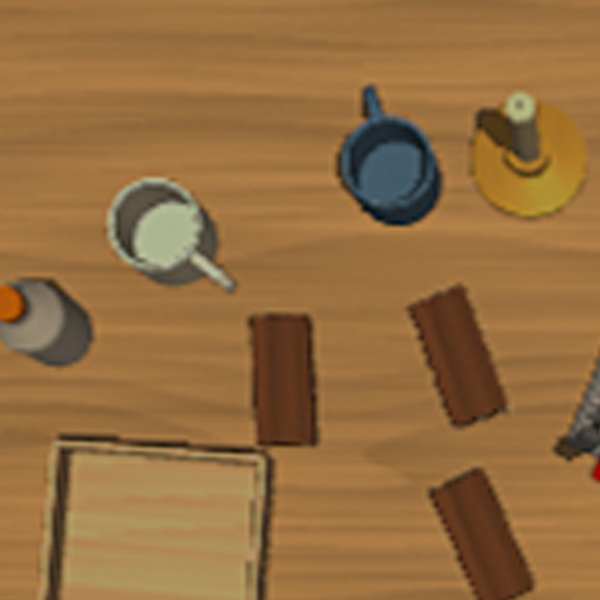

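```bash
cat >> h.py <<'E'
from scipy.spatial.transform import Rotation as Rn
def tool(phi):
    c,s=np.cos(np.radians(phi)),np.sin(np.radians(phi))
    return np.array([[0,-s,c],[0,c,s],[-1,0,0]])
def phi_of(R): return np.degrees(np.arctan2(R[1,2],R[0,2]))
def near(phi,ref): # half-turn equivalent nearest to ref
    return ref+(phi-ref+90)%180-90
def plan(wps):
    """wps: list of calls; call = list of (x,y,z,jaw phi,opening mm,rows). Prints row lists."""
    from plant import ctrl
    s=ctrl.get_state();p=np.array(s["eef_pos"]);R=Rn.from_quat(s["tcp_rot"]).as_matrix()
    print("now",p.round(4),"phi",phi_of(R).round(1),"q",np.round(s["qpos"],2),"t",round(s["time"],1),"F",np.round(s["contact_force"],1))
    for call in wps:
        out=[]
        for x,y,z,phi,o,n in call:
            q=np.array([x,y,z]);T=tool(phi)
            d=R.T@(q-p)/.3;r=Rn.from_matrix(R.T@T).as_rotvec()/(np.pi/2)
            out.append(f"{n}x [{round(o/.85)},{d.round(3).tolist()},{r.round(3).tolist()}]")
        print("\n".join(out),"\n--");p,R=q,T
NEST={"A":(.6753,-.0757,-22.),"B":(.6555,-.1954,-15.),"C":(.6032,-.3447,-19.)}
OFF={"A":(.677,-.075,-44),"B":(.659,-.199,-26),"C":(.595,-.344,-26)}
CR=(.437,.370,-3.9)
def loc(f,x,y):
    a=np.radians(f[2]);return f[0]+x*np.cos(a)-y*np.sin(a),f[1]+x*np.sin(a)+y*np.cos(a)
E
python3 - <<'E'
from h import *
x,y,ps=OFF["A"];f=near(ps+90,phi_of(tool(0)))
from plant import ctrl
s=ctrl.get_state();f0=phi_of(Rn.from_quat(s["tcp_rot"]).as_matrix());print(f0)
f=near(ps+90,f0);print(f)
plan([[(x,y,.20,f,65,10)],[(x,y,.20,f,65,10)],[(x,y,.08,f,65,4),(x,y,.018,f,65,6)]])
E
```

```text
63.541492367974264
46.0
now [0.3004 0.6038 0.23  ] phi 63.5 q [ 0.96  0.29  1.58  0.    1.28 -0.15] t 0.1 F [ 0.8  0.5 -1.2]
10x [76,[0.103, -2.132, -1.466],[0.195, -0.001, 0.0]] 
--
10x [76,[0.0, 0.0, 0.0],[0.0, 0.0, 0.0]] 
--
4x [76,[0.4, 0.0, 0.0],[0.0, 0.0, 0.0]]
6x [76,[0.607, 0.0, 0.0],[0.0, 0.0, 0.0]] 
--
```

```bash
cat >> h.py <<'E'
def via(a,b,k): # k equal steps from a to b (x,y,z), last excluded
    return [tuple(np.array(a)+(np.array(b)-np.array(a))*i/k) for i in range(1,k)]
E
python3 - <<'E'
from h import *
x,y,ps=OFF["A"];f=46
v=via((.3004,.6038,.23),(x,y,.2),3)
plan([[(*v[0],f,65,9)],[(*v[1],f,65,9)],[(x,y,.20,f,65,10)],[(x,y,.08,f,65,4),(x,y,.018,f,65,6)]])
E
```

```text
now [0.3004 0.6038 0.23  ] phi 63.5 q [ 0.96  0.29  1.58  0.    1.28 -0.15] t 0.1 F [ 0.8  0.5 -1.2]
9x [76,[0.034, -0.711, -0.489],[0.195, -0.001, 0.0]] 
--
9x [76,[0.033, -0.825, -0.252],[0.0, 0.0, 0.0]] 
--
10x [76,[0.033, -0.825, -0.252],[0.0, 0.0, 0.0]] 
--
4x [76,[0.4, 0.0, 0.0],[0.0, 0.0, 0.0]]
6x [76,[0.607, 0.0, 0.0],[0.0, 0.0, 0.0]] 
--
```

Call:
{"name": "play_rows", "arguments": {
  "rows": [
    [76,[0.034,-0.711,-0.489],[0.195,0,0]],
    [76,[0.034,-0.711,-0.489],[0.195,0,0]],
    [76,[0.034,-0.711,-0.489],[0.195,0,0]],
    [76,[0.034,-0.711,-0.489],[0.195,0,0]],
    [76,[0.034,-0.711,-0.489],[0.195,0,0]],
    [76,[0.034,-0.711,-0.489],[0.195,0,0]],
    [76,[0.034,-0.711,-0.489],[0.195,0,0]],
    [76,[0.034,-0.711,-0.489],[0.195,0,0]],
    [76,[0.034,-0.711,-0.489],[0.195,0,0]]
  ],
  "force": 50
}}

```text
time: 0.85
eef_pos: [0.4262, 0.3779, 0.2209]
tcp_rot: [-0.276, 0.651, 0.276, 0.651]
contact_force: [-0.1, -0.1, -0.4]
opening: 0.758
```

Call:
{"name": "play_rows", "arguments": {
  "rows": [
    [76,[0.033,-0.825,-0.252],[0,0,0]],
    [76,[0.033,-0.825,-0.252],[0,0,0]],
    [76,[0.033,-0.825,-0.252],[0,0,0]],
    [76,[0.033,-0.825,-0.252],[0,0,0]],
    [76,[0.033,-0.825,-0.252],[0,0,0]],
    [76,[0.033,-0.825,-0.252],[0,0,0]],
    [76,[0.033,-0.825,-0.252],[0,0,0]],
    [76,[0.033,-0.825,-0.252],[0,0,0]],
    [76,[0.033,-0.825,-0.252],[0,0,0]]
  ]
}}

```text
time: 1.6
eef_pos: [0.5515, 0.1531, 0.2109]
tcp_rot: [-0.276, 0.651, 0.277, 0.651]
contact_force: [-0.3, -0.2, -0.3]
opening: 0.76
```

Call:
{"name": "play_rows", "arguments": {
  "rows": [
    [76,[0.033,-0.825,-0.252],[0,0,0]],
    [76,[0.033,-0.825,-0.252],[0,0,0]],
    [76,[0.033,-0.825,-0.252],[0,0,0]],
    [76,[0.033,-0.825,-0.252],[0,0,0]],
    [76,[0.033,-0.825,-0.252],[0,0,0]],
    [76,[0.033,-0.825,-0.252],[0,0,0]],
    [76,[0.033,-0.825,-0.252],[0,0,0]],
    [76,[0.033,-0.825,-0.252],[0,0,0]],
    [76,[0.033,-0.825,-0.252],[0,0,0]],
    [76,[0.033,-0.825,-0.252],[0,0,0]]
  ]
}}

```text
time: 2.43
eef_pos: [0.6767, -0.0716, 0.2012]
tcp_rot: [-0.277, 0.651, 0.278, 0.65]
contact_force: [-0.7, 1.2, 0.1]
opening: 0.763
```

```bash
cat > cyc.py <<'E'
from h import *
import sys
# crate cycle: grasp at object (o), place at crate-local (lx,ly)
o=sys.argv[1];lx,ly=float(sys.argv[2]),float(sys.argv[3])
x,y,ps=OFF[o];f=near(ps+90,50);g=near(CR[2]+90,f);cx,cy=loc(CR,lx,ly)
v=via((x,y,.21),(cx,cy,.19),3)if o=="C" else via((x,y,.21),(cx,cy,.19),2)
plan([[(x,y,.08,f,65,4),(x,y,.018,f,65,6)],[(x,y,.018,f,10,5),(x,y,.21,f,10,5)]]
 +[[(*a,g,10,9)]for a in v]+[[(cx,cy,.19,g,10,9)],
 [(cx,cy,.06,g,10,4),(cx,cy,.016,g,10,4)],[(cx,cy,.016,g,52,3),(cx,cy,.19,g,60,6)]])
E
python3 cyc.py A -40 36 | sed 's/-40/-40/' >/dev/null; python3 cyc.py A -.04 .036
```

```text
now [ 0.6767 -0.0716  0.2012] phi 46.2 q [-0.25  0.32  1.59  0.    1.23 -1.06] t 2.4 F [-0.7  1.2  0.1]
4x [76,[0.404, -0.009, -0.008],[0.002, 0.0, -0.001]]
6x [76,[0.611, -0.009, -0.008],[0.002, 0.0, -0.001]] 
--
5x [12,[0.0, 0.0, 0.0],[0.0, 0.0, 0.0]]
5x [12,[-0.64, 0.0, 0.0],[0.0, 0.0, 0.0]] 
--
9x [12,[0.033, 0.893, 0.259],[-0.446, 0.0, 0.0]] 
--
9x [12,[0.033, 0.516, 0.773],[0.0, 0.0, 0.0]] 
--
4x [12,[0.433, 0.0, 0.0],[0.0, 0.0, 0.0]]
4x [12,[0.58, 0.0, 0.0],[0.0, 0.0, 0.0]] 
--
3x [61,[0.0, 0.0, 0.0],[0.0, 0.0, 0.0]]
6x [71,[-0.58, 0.0, 0.0],[0.0, 0.0, 0.0]] 
--
```

Call:
{"name": "play_rows", "arguments": {
  "rows": [
    [76,[0.2,0,0],[0,0,0]],
    [76,[0.4,0,0],[0,0,0]],
    [76,[0.4,0,0],[0,0,0]],
    [76,[0.5,0,0],[0,0,0]],
    [76,[0.56,0,0],[0,0,0]],
    [76,[0.61,0,0],[0,0,0]],
    [76,[0.61,0,0],[0,0,0]],
    [76,[0.61,0,0],[0,0,0]]
  ]
}}

```text
time: 3.1
eef_pos: [0.6771, -0.0732, 0.0185]
tcp_rot: [-0.277, 0.651, 0.277, 0.651]
contact_force: [1.3, 0.2, 0.4]
opening: 0.764
```

Call:
{"name": "play_rows", "arguments": {
  "rows": [
    [12,[0,0,0],[0,0,0]],
    [12,[0,0,0],[0,0,0]],
    [12,[0,0,0],[0,0,0]],
    [12,[0,0,0],[0,0,0]],
    [12,[0,0,0],[0,0,0]]
  ]
}}

```text
time: 3.52
eef_pos: [0.6793, -0.0752, 0.0214]
tcp_rot: [-0.277, 0.649, 0.275, 0.652]
contact_force: [-0.2, 0.5, 6.3]
opening: 0.43
```

Call:
{"name": "play_rows", "arguments": {
  "rows": [
    [12,[-0.1,0,0],[0,0,0]],
    [12,[-0.2,0,0],[0,0,0]],
    [12,[-0.3,0,0],[0,0,0]],
    [12,[-0.64,0,0],[0,0,0]],
    [12,[-0.64,0,0],[0,0,0]],
    [12,[-0.64,0,0],[0,0,0]],
    [12,[-0.64,0,0],[0,0,0]]
  ]
}}

```text
time: 4.1
eef_pos: [0.6806, -0.0757, 0.2192]
tcp_rot: [-0.279, 0.647, 0.273, 0.655]
contact_force: [0.4, -0.0, 0.7]
opening: 0.433
```

```bash
python3 cyc.py A -.04 .036|tail -n +7
```

```text
--
9x [12,[0.033, 0.893, 0.259],[-0.446, 0.0, 0.0]] 
--
9x [12,[0.033, 0.516, 0.773],[0.0, 0.0, 0.0]] 
--
4x [12,[0.433, 0.0, 0.0],[0.0, 0.0, 0.0]]
4x [12,[0.58, 0.0, 0.0],[0.0, 0.0, 0.0]] 
--
3x [61,[0.0, 0.0, 0.0],[0.0, 0.0, 0.0]]
6x [71,[-0.58, 0.0, 0.0],[0.0, 0.0, 0.0]] 
--
```

Call:
{"name": "play_rows", "arguments": {
  "rows": [
    [12,[0.033,0.893,0.259],[-0.446,0,0]],
    [12,[0.033,0.893,0.259],[-0.446,0,0]],
    [12,[0.033,0.893,0.259],[-0.446,0,0]],
    [12,[0.033,0.893,0.259],[-0.446,0,0]],
    [12,[0.033,0.893,0.259],[-0.446,0,0]],
    [12,[0.033,0.893,0.259],[-0.446,0,0]],
    [12,[0.033,0.893,0.259],[-0.446,0,0]],
    [12,[0.033,0.893,0.259],[-0.446,0,0]],
    [12,[0.033,0.893,0.259],[-0.446,0,0]]
  ]
}}

```text
time: 4.85
eef_pos: [0.537, 0.1684, 0.1991]
tcp_rot: [-0.483, 0.517, 0.484, 0.515]
contact_force: [0.2, -0.5, -0.1]
opening: 0.43
```

Call:
{"name": "play_rows", "arguments": {
  "rows": [
    [12,[0.033,0.516,0.773],[0,0,0]],
    [12,[0.033,0.516,0.773],[0,0,0]],
    [12,[0.033,0.516,0.773],[0,0,0]],
    [12,[0.033,0.516,0.773],[0,0,0]],
    [12,[0.033,0.516,0.773],[0,0,0]],
    [12,[0.033,0.516,0.773],[0,0,0]],
    [12,[0.033,0.516,0.773],[0,0,0]],
    [12,[0.033,0.516,0.773],[0,0,0]],
    [12,[0.033,0.516,0.773],[0,0,0]],
    [12,[0.033,0.516,0.773],[0,0,0]]
  ]
}}

```text
time: 5.68
eef_pos: [0.4007, 0.4081, 0.1899]
tcp_rot: [-0.483, 0.517, 0.482, 0.517]
contact_force: [-0.2, -0.4, 0.1]
opening: 0.433
```

Call:
{"name": "play_rows", "arguments": {
  "rows": [
    [12,[0.14,0,0],[0,0,0]],
    [12,[0.28,0,0],[0,0,0]],
    [12,[0.4,0,0],[0,0,0]],
    [12,[0.48,0,0],[0,0,0]],
    [12,[0.56,0,0],[0,0,0]],
    [12,[0.56,0,0],[0,0,0]]
  ]
}}

```text
time: 6.18
eef_pos: [0.3982, 0.405, 0.0172]
tcp_rot: [-0.482, 0.521, 0.482, 0.514]
contact_force: [0.0, -1.0, -1.0]
opening: 0.433
```

Call:
{"name": "play_rows", "arguments": {
  "rows": [
    [61,[0,0,0],[0,0,0]],
    [61,[0,0,0],[0,0,0]],
    [61,[0,0,0],[0,0,0]],
    [61,[-0.1,0,0],[0,0,0]],
    [61,[-0.25,0,0],[0,0,0]],
    [61,[-0.6,0,0],[0,0,0]],
    [61,[-0.6,0,0],[0,0,0]],
    [61,[-0.6,0,0],[0,0,0]],
    [61,[-0.6,0,0],[0,0,0]]
  ]
}}

```text
time: 6.93
eef_pos: [0.4037, 0.4119, 0.2137]
tcp_rot: [-0.484, 0.51, 0.482, 0.523]
contact_force: [0.6, 0.3, -0.1]
opening: 0.613
```

```bash
python3 - <<'E'
from h import *
x,y,ps=OFF["B"];f=near(ps+90,50)
v=via((.3995,.4086,.20),(x,y,.2),3);print(f)
plan([[(*v[0],f,65,9)],[(*v[1],f,65,9)],[(x,y,.20,f,65,10)]])
E
echo; sed -i 's/\.018/.021/g' cyc.py; python3 cyc.py B -.04 -.036|tail -n +7
```

```text
64
now [0.4037 0.4119 0.2137] phi 86.1 q [ 0.62  0.08  1.85 -0.    1.2  -0.88] t 6.9 F [ 0.6  0.3 -0.1]
9x [76,[0.042, -0.319, -0.667],[0.246, 0.009, 0.008]] 
--
9x [76,[0.0, -0.555, -0.48],[0.0, 0.0, 0.0]] 
--
10x [76,[0.0, -0.555, -0.48],[0.0, 0.0, 0.0]] 
--

--
9x [12,[0.033, 0.787, 0.609],[-0.246, 0.0, 0.0]] 
--
9x [12,[0.033, 0.5, 0.861],[0.0, 0.0, 0.0]] 
--
4x [12,[0.433, 0.0, 0.0],[0.0, 0.0, 0.0]]
4x [12,[0.58, 0.0, 0.0],[0.0, 0.0, 0.0]] 
--
3x [61,[0.0, 0.0, 0.0],[0.0, 0.0, 0.0]]
6x [71,[-0.58, 0.0, 0.0],[0.0, 0.0, 0.0]] 
--
```

```bash
python3 - <<'E'
s=open('h.py').read()
s=s.replace("def plan(wps):","def plan(wps,start=None):").replace("    for call in wps:","    if start is not None: p=np.array(start[:3]);R=tool(start[3])\n    for call in wps:")
open('h.py','w').write(s)
E
python3 - <<'E'
from h import *
x,y,ps=OFF["B"];f=64
v=via((.3995,.4086,.20),(x,y,.2),3)
plan([[(*v[0],f,65,9)],[(*v[1],f,65,9)],[(x,y,.20,f,65,10)]],(.3995,.4086,.202,86.1))
E
```

```text
now [0.4037 0.4119 0.2137] phi 86.1 q [ 0.62  0.08  1.85 -0.    1.2  -0.88] t 6.9 F [ 0.6  0.3 -0.1]
9x [76,[0.007, -0.334, -0.654],[0.246, 0.0, 0.0]] 
--
9x [76,[0.0, -0.555, -0.48],[0.0, 0.0, 0.0]] 
--
10x [76,[0.0, -0.555, -0.48],[0.0, 0.0, 0.0]] 
--
```

Call:
{"name": "play_rows", "arguments": {
  "rows": [
    [76,[0.007,-0.334,-0.654],[0.246,0,0]],
    [76,[0.007,-0.334,-0.654],[0.246,0,0]],
    [76,[0.007,-0.334,-0.654],[0.246,0,0]],
    [76,[0.007,-0.334,-0.654],[0.246,0,0]],
    [76,[0.007,-0.334,-0.654],[0.246,0,0]],
    [76,[0.007,-0.334,-0.654],[0.246,0,0]],
    [76,[0.007,-0.334,-0.654],[0.246,0,0]]
  ]
}}

```text
time: 7.52
eef_pos: [0.4879, 0.204, 0.2015]
tcp_rot: [-0.374, 0.6, 0.373, 0.601]
contact_force: [-1.2, 0.6, 0.0]
opening: 0.762
```

Call:
{"name": "play_rows", "arguments": {
  "rows": [
    [76,[0,-0.555,-0.48],[0,0,0]],
    [76,[0,-0.555,-0.48],[0,0,0]],
    [76,[0,-0.555,-0.48],[0,0,0]],
    [76,[0,-0.555,-0.48],[0,0,0]],
    [76,[0,-0.555,-0.48],[0,0,0]],
    [76,[0,-0.555,-0.48],[0,0,0]],
    [76,[0,-0.555,-0.48],[0,0,0]]
  ]
}}

```text
time: 8.1
eef_pos: [0.5741, 0.0026, 0.2009]
tcp_rot: [-0.374, 0.6, 0.373, 0.601]
contact_force: [-0.1, 1.4, 0.3]
opening: 0.756
```

Call:
{"name": "play_rows", "arguments": {
  "rows": [
    [76,[0,-0.555,-0.48],[0,0,0]],
    [76,[0,-0.555,-0.48],[0,0,0]],
    [76,[0,-0.555,-0.48],[0,0,0]],
    [76,[0,-0.555,-0.48],[0,0,0]],
    [76,[0,-0.555,-0.48],[0,0,0]],
    [76,[0,-0.555,-0.48],[0,0,0]],
    [76,[0,-0.555,-0.48],[0,0,0]],
    [76,[0,-0.555,-0.48],[0,0,0]],
    [76,[0,-0.555,-0.48],[0,0,0]],
    [76,[0,-0.555,-0.48],[0,0,0]]
  ]
}}

```text
time: 8.93
eef_pos: [0.6593, -0.1955, 0.2005]
tcp_rot: [-0.375, 0.599, 0.376, 0.599]
contact_force: [-1.0, -0.5, 1.1]
opening: 0.762
```

Call:
{"name": "play_rows", "arguments": {
  "rows": [
    [76,[0.2,0,0],[0,0,0]],
    [76,[0.4,0,0],[0,0,0]],
    [76,[0.4,0,0],[0,0,0]],
    [76,[0.5,0,0],[0,0,0]],
    [76,[0.56,0,0],[0,0,0]],
    [76,[0.597,0,0],[0,0,0]],
    [76,[0.597,0,0],[0,0,0]],
    [76,[0.597,0,0],[0,0,0]],
    [76,[0.597,0,0],[0,0,0]]
  ]
}}

```text
time: 9.68
eef_pos: [0.6611, -0.1984, 0.0238]
tcp_rot: [-0.376, 0.599, 0.374, 0.6]
contact_force: [0.5, 0.0, -0.1]
opening: 0.757
```

Call:
{"name": "play_rows", "arguments": {
  "rows": [
    [12,[0,0,0],[0,0,0]],
    [12,[0,0,0],[0,0,0]],
    [12,[0,0,0],[0,0,0]],
    [12,[0,0,0],[0,0,0]],
    [12,[0,0,0],[0,0,0]]
  ]
}}

```text
time: 10.1
eef_pos: [0.6609, -0.199, 0.0237]
tcp_rot: [-0.376, 0.599, 0.374, 0.6]
contact_force: [-1.3, 0.8, 6.7]
opening: 0.427
```

Call:
{"name": "play_rows", "arguments": {
  "rows": [
    [12,[-0.1,0,0],[0,0,0]],
    [12,[-0.2,0,0],[0,0,0]],
    [12,[-0.3,0,0],[0,0,0]],
    [12,[-0.63,0,0],[0,0,0]],
    [12,[-0.63,0,0],[0,0,0]],
    [12,[-0.63,0,0],[0,0,0]],
    [12,[-0.63,0,0],[0,0,0]]
  ]
}}

```text
time: 10.68
eef_pos: [0.6623, -0.1996, 0.218]
tcp_rot: [-0.378, 0.597, 0.371, 0.602]
contact_force: [1.1, 0.2, 0.8]
opening: 0.429
```

Call:
{"name": "play_rows", "arguments": {
  "rows": [
    [12,[0.033,0.787,0.609],[-0.246,0,0]],
    [12,[0.033,0.787,0.609],[-0.246,0,0]],
    [12,[0.033,0.787,0.609],[-0.246,0,0]],
    [12,[0.033,0.787,0.609],[-0.246,0,0]],
    [12,[0.033,0.787,0.609],[-0.246,0,0]],
    [12,[0.033,0.787,0.609],[-0.246,0,0]],
    [12,[0.033,0.787,0.609],[-0.246,0,0]],
    [12,[0.033,0.787,0.609],[-0.246,0,0]],
    [12,[0.033,0.787,0.609],[-0.246,0,0]]
  ]
}}

```text
time: 11.43
eef_pos: [0.525, 0.0716, 0.1982]
tcp_rot: [-0.483, 0.517, 0.485, 0.515]
contact_force: [-0.7, -0.4, -0.5]
opening: 0.434
```

Call:
{"name": "play_rows", "arguments": {
  "rows": [
    [12,[0.033,0.5,0.861],[0,0,0]],
    [12,[0.033,0.5,0.861],[0,0,0]],
    [12,[0.033,0.5,0.861],[0,0,0]],
    [12,[0.033,0.5,0.861],[0,0,0]],
    [12,[0.033,0.5,0.861],[0,0,0]],
    [12,[0.033,0.5,0.861],[0,0,0]],
    [12,[0.033,0.5,0.861],[0,0,0]],
    [12,[0.033,0.5,0.861],[0,0,0]],
    [12,[0.033,0.5,0.861],[0,0,0]],
    [12,[0.033,0.5,0.861],[0,0,0]]
  ]
}}

```text
time: 12.27
eef_pos: [0.3959, 0.3365, 0.1897]
tcp_rot: [-0.483, 0.517, 0.483, 0.516]
contact_force: [0.1, -1.7, 0.1]
opening: 0.43
```

```bash
python3 - <<'E'
from plant import ctrl,cams
from h import *
c=cams.read_camera("top");cv2.imwrite("pics/cr1.png",cv2.resize(c["color"][130:280,150:400,::-1],None,fx=3,fy=3))
print(ctrl.get_state()["eef_pos"],loc(CR,-.04,-.036))
E
```

```text
[0.39625543 0.33602045 0.18989344] (np.float64(0.3946440783826269), np.float64(0.3368039775885281))
```

View pics/cr1.png

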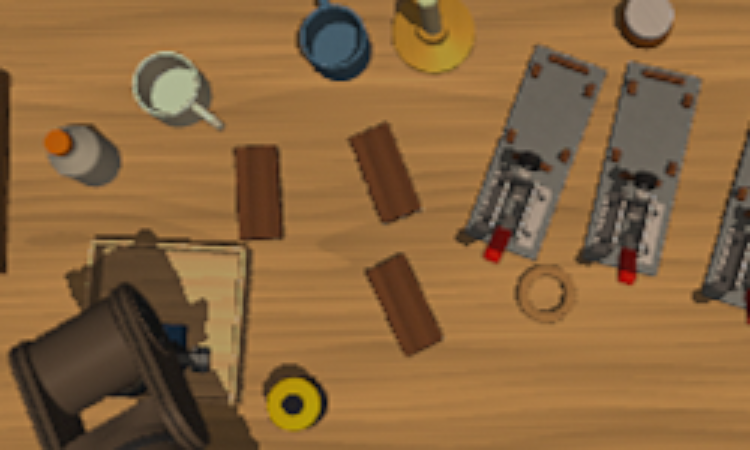

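Call:
{"name": "play_rows", "arguments": {
  "rows": [
    [12,[0.14,0,0],[0,0,0]],
    [12,[0.28,0,0],[0,0,0]],
    [12,[0.4,0,0],[0,0,0]],
    [12,[0.48,0,0],[0,0,0]],
    [12,[0.56,0,0],[0,0,0]],
    [12,[0.56,0,0],[0,0,0]],
    [12,[0.56,0,0],[0,0,0]]
  ]
}}

```text
time: 12.9
eef_pos: [0.3959, 0.3355, 0.0218]
tcp_rot: [-0.482, 0.518, 0.482, 0.516]
contact_force: [0.4, 0.5, -0.9]
opening: 0.428
```

Call:
{"name": "play_rows", "arguments": {
  "rows": [
    [61,[0,0,0],[0,0,0]],
    [61,[0,0,0],[0,0,0]],
    [61,[0,0,0],[0,0,0]],
    [61,[-0.1,0,0],[0,0,0]],
    [61,[-0.25,0,0],[0,0,0]],
    [61,[-0.6,0,0],[0,0,0]],
    [61,[-0.6,0,0],[0,0,0]],
    [61,[-0.6,0,0],[0,0,0]],
    [61,[-0.6,0,0],[0,0,0]]
  ]
}}

```text
time: 13.65
eef_pos: [0.3988, 0.3395, 0.2119]
tcp_rot: [-0.484, 0.511, 0.482, 0.522]
contact_force: [0.3, 1.2, 1.0]
opening: 0.608
```

```bash
python3 - <<'E'
from h import *
x,y,ps=OFF["C"];f=64
v=via((.3956,.336,.202),(x,y,.2),3)
plan([[(*v[0],f,65,9)],[(*v[1],f,65,9)],[(x,y,.20,f,65,10)]],(.3956,.336,.202,86.1))
E
sed -i 's/\.021/.023/g' cyc.py; python3 cyc.py C .04 0|tail -n +5;
```

```text
now [0.3988 0.3395 0.2119] phi 86.2 q [ 0.51 -0.04  1.97 -0.    1.19 -0.99] t 13.7 F [0.3 1.2 1. ]
9x [76,[0.002, -0.272, -0.739],[0.246, 0.0, 0.0]] 
--
9x [76,[0.002, -0.53, -0.582],[0.0, 0.0, 0.0]] 
--
10x [76,[0.002, -0.53, -0.582],[0.0, 0.0, 0.0]] 
--
5x [12,[0.0, 0.0, 0.0],[0.0, 0.0, 0.0]]
5x [12,[-0.623, 0.0, 0.0],[0.0, 0.0, 0.0]] 
--
9x [12,[0.022, 0.464, 0.653],[-0.246, 0.0, 0.0]] 
--
9x [12,[0.022, 0.185, 0.78],[0.0, 0.0, 0.0]] 
--
9x [12,[0.022, 0.185, 0.78],[0.0, 0.0, 0.0]] 
--
4x [12,[0.433, 0.0, 0.0],[0.0, 0.0, 0.0]]
4x [12,[0.58, 0.0, 0.0],[0.0, 0.0, 0.0]] 
--
3x [61,[0.0, 0.0, 0.0],[0.0, 0.0, 0.0]]
6x [71,[-0.58, 0.0, 0.0],[0.0, 0.0, 0.0]] 
--
```

Call:
{"name": "play_rows", "arguments": {
  "rows": [
    [76,[0.002,-0.272,-0.739],[0.246,0,0]],
    [76,[0.002,-0.272,-0.739],[0.246,0,0]],
    [76,[0.002,-0.272,-0.739],[0.246,0,0]],
    [76,[0.002,-0.272,-0.739],[0.246,0,0]],
    [76,[0.002,-0.272,-0.739],[0.246,0,0]],
    [76,[0.002,-0.272,-0.739],[0.246,0,0]],
    [76,[0.002,-0.272,-0.739],[0.246,0,0]]
  ]
}}

```text
time: 14.23
eef_pos: [0.4627, 0.1064, 0.2022]
tcp_rot: [-0.374, 0.601, 0.372, 0.601]
contact_force: [0.4, 0.8, 0.4]
opening: 0.757
```

Call:
{"name": "play_rows", "arguments": {
  "rows": [
    [76,[0.002,-0.53,-0.582],[0,0,0]],
    [76,[0.002,-0.53,-0.582],[0,0,0]],
    [76,[0.002,-0.53,-0.582],[0,0,0]],
    [76,[0.002,-0.53,-0.582],[0,0,0]],
    [76,[0.002,-0.53,-0.582],[0,0,0]],
    [76,[0.002,-0.53,-0.582],[0,0,0]],
    [76,[0.002,-0.53,-0.582],[0,0,0]],
    [76,[0.002,-0.53,-0.582],[0,0,0]]
  ]
}}

```text
time: 14.9
eef_pos: [0.5279, -0.1166, 0.2011]
tcp_rot: [-0.374, 0.6, 0.374, 0.6]
contact_force: [0.3, 0.3, -1.2]
opening: 0.76
```

Call:
{"name": "play_rows", "arguments": {
  "rows": [
    [76,[0.002,-0.53,-0.582],[0,0,0]],
    [76,[0.002,-0.53,-0.582],[0,0,0]],
    [76,[0.002,-0.53,-0.582],[0,0,0]],
    [76,[0.002,-0.53,-0.582],[0,0,0]],
    [76,[0.002,-0.53,-0.582],[0,0,0]],
    [76,[0.002,-0.53,-0.582],[0,0,0]],
    [76,[0.002,-0.53,-0.582],[0,0,0]],
    [76,[0.002,-0.53,-0.582],[0,0,0]],
    [76,[0.002,-0.53,-0.582],[0,0,0]],
    [76,[0.002,-0.53,-0.582],[0,0,0]]
  ]
}}

```text
time: 15.73
eef_pos: [0.5944, -0.3401, 0.2007]
tcp_rot: [-0.375, 0.599, 0.376, 0.599]
contact_force: [-0.8, 0.4, 0.1]
opening: 0.757
```

Call:
{"name": "play_rows", "arguments": {
  "rows": [
    [76,[0.2,0,0],[0,0,0]],
    [76,[0.4,0,0],[0,0,0]],
    [76,[0.4,0,0],[0,0,0]],
    [76,[0.5,0,0],[0,0,0]],
    [76,[0.56,0,0],[0,0,0]],
    [76,[0.59,0,0],[0,0,0]],
    [76,[0.59,0,0],[0,0,0]],
    [76,[0.59,0,0],[0,0,0]],
    [76,[0.59,0,0],[0,0,0]]
  ]
}}

```text
time: 16.48
eef_pos: [0.5958, -0.3432, 0.0264]
tcp_rot: [-0.376, 0.599, 0.373, 0.6]
contact_force: [-0.3, -0.3, 0.3]
opening: 0.758
```

Call:
{"name": "play_rows", "arguments": {
  "rows": [
    [12,[0,0,0],[0,0,0]],
    [12,[0,0,0],[0,0,0]],
    [12,[0,0,0],[0,0,0]],
    [12,[0,0,0],[0,0,0]],
    [12,[0,0,0],[0,0,0]]
  ]
}}

```text
time: 16.9
eef_pos: [0.5955, -0.3437, 0.0261]
tcp_rot: [-0.376, 0.599, 0.373, 0.6]
contact_force: [-0.0, 0.0, 5.7]
opening: 0.433
```

Call:
{"name": "play_rows", "arguments": {
  "rows": [
    [12,[-0.1,0,0],[0,0,0]],
    [12,[-0.2,0,0],[0,0,0]],
    [12,[-0.3,0,0],[0,0,0]],
    [12,[-0.62,0,0],[0,0,0]],
    [12,[-0.62,0,0],[0,0,0]],
    [12,[-0.62,0,0],[0,0,0]],
    [12,[-0.62,0,0],[0,0,0]]
  ]
}}

```text
time: 17.48
eef_pos: [0.5966, -0.3445, 0.2165]
tcp_rot: [-0.378, 0.598, 0.371, 0.601]
contact_force: [0.2, 0.2, -0.2]
opening: 0.434
```

Call:
{"name": "play_rows", "arguments": {
  "rows": [
    [12,[0.022,0.464,0.653],[-0.246,0,0]],
    [12,[0.022,0.464,0.653],[-0.246,0,0]],
    [12,[0.022,0.464,0.653],[-0.246,0,0]],
    [12,[0.022,0.464,0.653],[-0.246,0,0]],
    [12,[0.022,0.464,0.653],[-0.246,0,0]],
    [12,[0.022,0.464,0.653],[-0.246,0,0]],
    [12,[0.022,0.464,0.653],[-0.246,0,0]],
    [12,[0.022,0.464,0.653],[-0.246,0,0]]
  ]
}}

```text
time: 18.15
eef_pos: [0.5537, -0.1036, 0.2005]
tcp_rot: [-0.482, 0.517, 0.485, 0.515]
contact_force: [0.2, -0.3, -0.9]
opening: 0.427
```

Call:
{"name": "play_rows", "arguments": {
  "rows": [
    [12,[0.022,0.185,0.78],[0,0,0]],
    [12,[0.022,0.185,0.78],[0,0,0]],
    [12,[0.022,0.185,0.78],[0,0,0]],
    [12,[0.022,0.185,0.78],[0,0,0]],
    [12,[0.022,0.185,0.78],[0,0,0]],
    [12,[0.022,0.185,0.78],[0,0,0]],
    [12,[0.022,0.185,0.78],[0,0,0]],
    [12,[0.022,0.185,0.78],[0,0,0]]
  ]
}}

```text
time: 18.82
eef_pos: [0.5153, 0.1319, 0.1951]
tcp_rot: [-0.483, 0.517, 0.484, 0.515]
contact_force: [0.3, -0.4, -1.0]
opening: 0.433
```

Call:
{"name": "play_rows", "arguments": {
  "rows": [
    [12,[0.022,0.185,0.78],[0,0,0]],
    [12,[0.022,0.185,0.78],[0,0,0]],
    [12,[0.022,0.185,0.78],[0,0,0]],
    [12,[0.022,0.185,0.78],[0,0,0]],
    [12,[0.022,0.185,0.78],[0,0,0]],
    [12,[0.022,0.185,0.78],[0,0,0]],
    [12,[0.022,0.185,0.78],[0,0,0]],
    [12,[0.022,0.185,0.78],[0,0,0]],
    [12,[0.022,0.185,0.78],[0,0,0]],
    [12,[0.022,0.185,0.78],[0,0,0]]
  ]
}}

```text
time: 19.65
eef_pos: [0.477, 0.3669, 0.1894]
tcp_rot: [-0.482, 0.518, 0.482, 0.517]
contact_force: [-0.0, -0.7, -0.4]
opening: 0.435
```

Call:
{"name": "play_rows", "arguments": {
  "rows": [
    [12,[0.14,0,0],[0,0,0]],
    [12,[0.28,0,0],[0,0,0]],
    [12,[0.4,0,0],[0,0,0]],
    [12,[0.48,0,0],[0,0,0]],
    [12,[0.56,0,0],[0,0,0]],
    [12,[0.56,0,0],[0,0,0]],
    [12,[0.56,0,0],[0,0,0]]
  ]
}}

```text
time: 20.23
eef_pos: [0.4764, 0.367, 0.021]
tcp_rot: [-0.482, 0.518, 0.482, 0.517]
contact_force: [1.0, 0.1, -0.0]
opening: 0.432
```

Call:
{"name": "play_rows", "arguments": {
  "rows": [
    [61,[0,0,0],[0,0,0]],
    [61,[0,0,0],[0,0,0]],
    [61,[0,0,0],[0,0,0]],
    [61,[-0.1,0,0],[0,0,0]],
    [61,[-0.25,0,0],[0,0,0]],
    [61,[-0.6,0,0],[0,0,0]],
    [61,[-0.6,0,0],[0,0,0]],
    [61,[-0.6,0,0],[0,0,0]],
    [61,[-0.6,0,0],[0,0,0]]
  ]
}}

```text
time: 20.98
eef_pos: [0.4796, 0.3709, 0.2118]
tcp_rot: [-0.484, 0.511, 0.481, 0.522]
contact_force: [1.7, 1.1, 0.7]
opening: 0.609
```

```bash
python3 - <<'E'
from plant import ctrl,cams
from h import *
c=cams.read_camera("top");print(rails(c).round(4).tolist());np.savez("top.npz",**c)
cv2.imwrite("pics/cr2.png",cv2.resize(c["color"][130:280,150:300,::-1],None,fx=3,fy=3))
s=cams.read_camera("side");print(rails(s).round(4).tolist())
print(ctrl.get_state()["eef_pos"],loc(CR,.04,0))
# crate inner-floor pale region
H=hsv(c)[205:270,170:240];print(H[30,20:50:5].tolist())
E
```

```text
[[0.6056, 0.1209, 20.4723, 0.1101, 0.0492, 11450.0], [0.5864, 0.2685, 2.7006, 0.109, 0.0504, 11789.0], [0.4512, 0.0998, 24.1932, 0.1098, 0.0486, 11250.0]]
[[0.5932, 0.0984, 21.3706, 0.1503, 0.0838, 17282.0], [0.5874, 0.2639, 2.9737, 0.1104, 0.0567, 13004.0], [0.4519, 0.0946, 24.1932, 0.1117, 0.0552, 12612.0]]
[0.47666718 0.36919483 0.20434087] (np.float64(0.4769073711534242), np.float64(0.3672793883733901))
[[13, 85, 57], [13, 82, 28], [12, 91, 28], [13, 121, 84], [10, 81, 66], [19, 127, 189]]
```

```bash
cat > pick.py <<'E'
from h import *
import sys
# start cmd pose; rail x y yaw ; nest
def cyc(start,rail,n,ref=90,k=2):
    x,y,ps=rail;f=near(ps+90,ref);N=NEST[n];g=near(N[2]+90,f)
    v=via(start[:3],(x,y,.16),2)if np.hypot(start[0]-x,start[1]-y)>.28 else []
    w=via((x,y,.20),(N[0],N[1],.20),k)
    print("f",f,"g",g)
    plan([[(*a,f,70,9)]for a in v]+[[(x,y,.16,f,70,9)],[(x,y,.01,f,70,9)],[(x,y,.01,f,20,6)],[(x,y,.20,f,20,8)]]+
     [[(*a,g,20,9)]for a in w]+[[(N[0],N[1],.20,g,20,10)],[(N[0],N[1],.05,g,20,10)]],start)
E
python3 - <<'E'
from pick import cyc
cyc((.477,.3673,.202,86.1),(.6056,.1209,20.5),"A")
E
```

```text
f 110.5 g 68.0
now [0.4767 0.3692 0.2043] phi 86.1 q [ 0.49  0.15  1.79 -0.    1.2  -1.01] t 21.1 F [ 0.5 -0.3 -1.3]
9x [82,[0.14, -0.484, -0.79],[-0.271, 0.0, 0.0]] 
--
9x [82,[0.5, 0.0, 0.0],[0.0, 0.0, 0.0]] 
--
6x [24,[0.0, 0.0, 0.0],[0.0, 0.0, 0.0]] 
--
8x [24,[-0.633, 0.0, 0.0],[0.0, 0.0, 0.0]] 
--
9x [24,[0.0, 0.006, -0.348],[0.472, 0.0, 0.0]] 
--
10x [24,[0.0, -0.23, -0.26],[0.0, 0.0, 0.0]] 
--
10x [24,[0.5, 0.0, 0.0],[0.0, 0.0, 0.0]] 
--
```

Call:
{"name": "play_rows", "arguments": {
  "rows": [
    [82,[0.14,-0.484,-0.79],[-0.271,0,0]],
    [82,[0.14,-0.484,-0.79],[-0.271,0,0]],
    [82,[0.14,-0.484,-0.79],[-0.271,0,0]],
    [82,[0.14,-0.484,-0.79],[-0.271,0,0]],
    [82,[0.14,-0.484,-0.79],[-0.271,0,0]],
    [82,[0.14,-0.484,-0.79],[-0.271,0,0]],
    [82,[0.14,-0.484,-0.79],[-0.271,0,0]],
    [82,[0.14,-0.484,-0.79],[-0.271,0,0]],
    [82,[0.14,-0.484,-0.79],[-0.271,0,0]],
    [82,[0.14,-0.484,-0.79],[-0.271,0,0]]
  ]
}}

```text
time: 21.92
eef_pos: [0.6035, 0.1226, 0.1579]
tcp_rot: [-0.58, 0.404, 0.582, 0.402]
contact_force: [0.7, 0.5, -0.7]
opening: 0.822
```

Call:
{"name": "play_rows", "arguments": {
  "rows": [
    [82,[0,0,0],[0,0,0]],
    [82,[0,0,0],[0,0,0]],
    [82,[0,0,0],[0,0,0]]
  ]
}}

```text
time: 22.17
eef_pos: [0.6043, 0.1239, 0.16]
tcp_rot: [-0.581, 0.402, 0.581, 0.402]
contact_force: [-0.5, 1.0, 0.5]
opening: 0.821
```

```bash
python3 - <<'E'
from plant import ctrl,cams
from h import *
c=cams.read_camera("top")
x,y,p=.6056,.1209,20.5
plan([[(x,y,.010,110.5,70,9)]])
w=warp(c,.05,.33,.58,.25,.50,1600);cv2.imwrite("pics/crate.png",w[:,:,::-1])
E
```

```text
now [0.6044 0.1238 0.1601] phi 110.6 q [ 0.04  0.23  1.78  0.    1.13 -1.89] t 22.2 F [-1.  -0.2 -0.2]
9x [82,[0.5, -0.0, -0.01],[0.001, -0.0, 0.0]] 
--
```

View pics/crate.png

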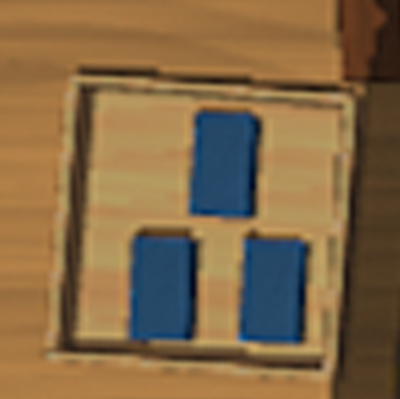

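Call:
{"name": "play_rows", "arguments": {
  "rows": [
    [82,[0.15,0,-0.01],[0,0,0]],
    [82,[0.28,0,-0.01],[0,0,0]],
    [82,[0.38,0,-0.01],[0,0,0]],
    [82,[0.46,0,-0.01],[0,0,0]],
    [82,[0.5,0,-0.01],[0,0,0]],
    [82,[0.5,0,-0.01],[0,0,0]],
    [82,[0.5,0,-0.01],[0,0,0]],
    [82,[0.5,0,-0.01],[0,0,0]]
  ]
}}

```text
time: 22.88
eef_pos: [0.6077, 0.1201, 0.0123]
tcp_rot: [0.582, -0.402, -0.58, -0.404]
contact_force: [-0.0, -0.3, 0.1]
opening: 0.82
```

Call:
{"name": "play_rows", "arguments": {
  "rows": [
    [24,[0,0,0],[0,0,0]],
    [24,[0,0,0],[0,0,0]],
    [24,[0,0,0],[0,0,0]],
    [24,[0,0,0],[0,0,0]],
    [24,[0,0,0],[0,0,0]],
    [24,[0,0,0],[0,0,0]]
  ],
  "force": 70
}}

```text
time: 23.38
eef_pos: [0.608, 0.1199, 0.0129]
tcp_rot: [0.582, -0.402, -0.58, -0.404]
contact_force: [0.1, 1.2, 6.3]
opening: 0.555
```

Call:
{"name": "play_rows", "arguments": {
  "rows": [
    [24,[-0.1,0,0],[0,0,0]],
    [24,[-0.2,0,0],[0,0,0]],
    [24,[-0.3,0,0],[0,0,0]],
    [24,[-0.4,0,0],[0,0,0]],
    [24,[-0.5,0,0],[0,0,0]],
    [24,[-0.633,0,0],[0,0,0]],
    [24,[-0.633,0,0],[0,0,0]],
    [24,[-0.633,0,0],[0,0,0]]
  ]
}}

```text
time: 24.05
eef_pos: [0.6078, 0.1198, 0.2044]
tcp_rot: [0.583, -0.401, -0.579, -0.405]
contact_force: [-0.4, 0.5, -2.4]
opening: 0.56
```

```bash
python3 - <<'E'
from h import *
x,y=loc(NEST["A"],.0019,0);print(x,y)
w=via((.608,.1199,.20),(x,y,.2),2)
plan([[(*w[0],68,20,8)],[(x,y,.2,68,20,10)],[(x,y,.06,68,20,10)]],(.608,.1199,.2025,110.5))
E
```

```text
0.677061649323677 -0.07641175252749023
now [0.6078 0.1198 0.2044] phi 110.5 q [ 0.03  0.18  1.75  0.    1.2  -1.9 ] t 24.1 F [-0.4  0.5 -2.4]
8x [24,[0.008, 0.007, -0.347],[0.472, 0.0, 0.0]] 
--
10x [24,[0.0, -0.229, -0.26],[0.0, 0.0, 0.0]] 
--
10x [24,[0.467, 0.0, 0.0],[0.0, 0.0, 0.0]] 
--
```

Call:
{"name": "play_rows", "arguments": {
  "rows": [
    [24,[0.008,0.007,-0.347],[0.472,0,0]],
    [24,[0.008,0.007,-0.347],[0.472,0,0]],
    [24,[0.008,0.007,-0.347],[0.472,0,0]],
    [24,[0.008,0.007,-0.347],[0.472,0,0]],
    [24,[0.008,0.007,-0.347],[0.472,0,0]],
    [24,[0.008,0.007,-0.347],[0.472,0,0]],
    [24,[0.008,0.007,-0.347],[0.472,0,0]],
    [24,[0.008,0.007,-0.347],[0.472,0,0]]
  ]
}}

```text
time: 24.72
eef_pos: [0.6394, 0.0216, 0.1955]
tcp_rot: [-0.396, 0.586, 0.397, 0.585]
contact_force: [-0.6, 0.4, -1.6]
opening: 0.558
```

Call:
{"name": "play_rows", "arguments": {
  "rows": [
    [24,[0,-0.08,-0.09],[0,0,0]],
    [24,[0,-0.16,-0.18],[0,0,0]],
    [24,[0,-0.229,-0.26],[0,0,0]],
    [24,[0,-0.229,-0.26],[0,0,0]],
    [24,[0,-0.229,-0.26],[0,0,0]],
    [24,[0,-0.229,-0.26],[0,0,0]],
    [24,[0,-0.229,-0.26],[0,0,0]]
  ]
}}

```text
time: 25.3
eef_pos: [0.6744, -0.0753, 0.1968]
tcp_rot: [-0.396, 0.586, 0.397, 0.585]
contact_force: [0.1, -0.3, -2.2]
opening: 0.561
```

Call:
{"name": "play_rows", "arguments": {
  "rows": [
    [24,[0.13,0,0],[0,0,0]],
    [24,[0.26,0,0],[0,0,0]],
    [24,[0.36,0,0],[0,0,0]],
    [24,[0.44,0,0],[0,0,0]],
    [24,[0.467,0,0],[0,0,0]],
    [24,[0.467,0,0],[0,0,0]],
    [24,[0.467,0,0],[0,0,0]],
    [24,[0.467,0,0],[0,0,0]],
    [24,[0.467,0,0],[0,0,0]]
  ]
}}

```text
time: 26.05
eef_pos: [0.6769, -0.0767, 0.0605]
tcp_rot: [-0.397, 0.585, 0.394, 0.587]
contact_force: [0.2, 0.8, -1.0]
opening: 0.558
```

```bash
python3 - <<'E'
from h import *
x,y=loc(NEST["A"],.0019,0)
plan([[(x,y,.06,68,20,8)],[(x,y,.025,68,20,10)]])
E
```

```text
now [ 0.6769 -0.0767  0.0605] phi 68.1 q [-0.26  0.47  1.67  0.    1.   -1.45] t 26.1 F [ 0.2  0.8 -1. ]
8x [24,[0.002, -0.0, 0.001],[0.001, 0.0, 0.003]] 
--
10x [24,[0.117, 0.0, 0.0],[0.0, 0.0, 0.0]] 
--
```

Call:
{"name": "play_rows", "arguments": {
  "rows": [
    [24,[0.02,0,0],[0,0,0]],
    [24,[0.04,0,0],[0,0,0]],
    [24,[0.06,0,0],[0,0,0]],
    [24,[0.075,0,0],[0,0,0]],
    [24,[0.09,0,0],[0,0,0]],
    [24,[0.1,0,0],[0,0,0]],
    [24,[0.1,0,0],[0,0,0]],
    [24,[0.1,0,0],[0,0,0]]
  ]
}}

```text
time: 26.72
eef_pos: [0.6748, -0.0765, 0.0269]
tcp_rot: [-0.395, 0.586, 0.396, 0.586]
contact_force: [0.5, -0.3, -0.8]
opening: 0.556
```

Call:
{"name": "play_rows", "arguments": {
  "rows": [
    [24,[0.005,0,0],[0,0,0]],
    [24,[0.01,0,0],[0,0,0]],
    [24,[0.015,0,0],[0,0,0]],
    [24,[0.015,0,0],[0,0,0]]
  ]
}}

```text
time: 27.05
eef_pos: [0.6754, -0.0766, 0.0249]
tcp_rot: [-0.396, 0.586, 0.396, 0.586]
contact_force: [-3.7, 1.0, 6.1]
opening: 0.56
```

Call:
{"name": "play_rows", "arguments": {
  "rows": [
    [75,[0,0,0],[0,0,0]],
    [75,[0,0,0],[0,0,0]],
    [75,[0,0,0],[0,0,0]],
    [75,[-0.1,0,0],[0,0,0]],
    [75,[-0.25,0,0],[0,0,0]],
    [75,[-0.58,0,0],[0,0,0]],
    [75,[-0.58,0,0],[0,0,0]],
    [75,[-0.58,0,0],[0,0,0]],
    [75,[-0.58,0,0],[0,0,0]]
  ]
}}

```text
time: 27.8
eef_pos: [0.6787, -0.0774, 0.2055]
tcp_rot: [-0.399, 0.583, 0.392, 0.589]
contact_force: [0.3, 0.2, 1.1]
opening: 0.749
```

```bash
python3 - <<'E'
from h import *
from plant import ctrl,cams
s=cams.read_camera("side")
cv2.imwrite("pics/sA.png",cv2.resize(s["color"][170:260,280:400,::-1],None,fx=5,fy=5,interpolation=cv2.INTER_CUBIC))
print(ctrl.get_state()["eef_pos"])
# handle arc for stand A: contact corner at radius r on upper face; TCP = corner+11mm
def arc(n,r,th,gap):
    N=NEST[n];t=np.radians(th)
    lx=-.145-r*np.cos(t)+(.008+gap)*np.sin(t)+.011;z=.059+r*np.sin(t)+(.008+gap)*np.cos(t)
    return (*loc(N,lx,0),z)
for th in(75,65,55,40,25,10,0,-7.5): print(th,np.round(arc("A",.09,th,0),4))
E
```

```text
[ 0.67700965 -0.07702492  0.20145151]
75 [ 0.5366 -0.0197  0.148 ]
65 [ 0.5225 -0.014   0.1439]
55 [ 0.5093 -0.0086  0.1373]
40 [ 0.4919 -0.0016  0.123 ]
25 [0.4786 0.0038 0.1043]
10 [0.4702 0.0072 0.0825]
0 [0.4676 0.0082 0.067 ]
-7.5 [0.4674 0.0083 0.0552]
```

View pics/sA.png

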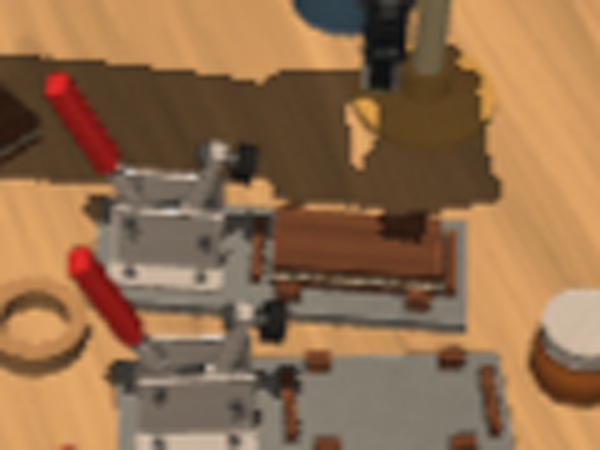

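```bash
cat > arc.py <<'E'
from h import *
def arc(n,r,th,gap,up=0):
    N=NEST[n];t=np.radians(th)
    lx=-.145-r*np.cos(t)+(.008+gap)*np.sin(t)+.011;z=.059+r*np.sin(t)+(.008+gap)*np.cos(t)
    return (*loc(N,lx,0),z+up)
def handle(n,start,r=.088):
    f=near(NEST[n][2]+90,start[3])
    a=arc(n,r,72,.015)
    P=lambda p,k=1:(*p,f,0,k)
    print("f",f)
    plan([[P((a[0],a[1],.2),9)],[P(a,5)],
      [P(arc(n,r,t,0)) for t in(62,55,48,41,34,27,20,13,6)],
      [P(arc(n,r,t,0)) for t in(0,-4)]+[P(arc(n,r,-7.5,.001),2)],
      [P(arc(n,r,-7.5,0,.1),5)]],start)
E
python3 - <<'E'
from arc import *
handle("A",(.677,-.077,.2014,68))
E
```

```text
f 68.0
now [ 0.677  -0.077   0.2015] phi 68.0 q [-0.26  0.32  1.59  0.    1.22 -1.45] t 27.9 F [0.6 0.2 0.1]
9x [0,[0.005, 0.471, 0.002],[0.0, 0.0, 0.0]] 
--
5x [0,[0.167, 0.0, 0.0],[0.0, 0.0, 0.0]] 
--
1x [0,[0.031, 0.096, -0.0],[0.0, 0.0, 0.0]]
1x [0,[0.047, 0.129, 0.0],[0.0, 0.0, 0.0]]
1x [0,[0.067, 0.159, -0.0],[0.0, 0.0, 0.0]]
1x [0,[0.09, 0.186, 0.0],[0.0, 0.0, 0.0]]
1x [0,[0.117, 0.211, 0.0],[0.0, 0.0, 0.0]]
1x [0,[0.146, 0.232, 0.0],[0.0, 0.0, 0.0]]
1x [0,[0.177, 0.249, 0.0],[0.0, 0.0, 0.0]]
1x [0,[0.211, 0.262, 0.0],[0.0, 0.0, 0.0]]
1x [0,[0.245, 0.271, 0.0],[0.0, 0.0, 0.0]] 
--
1x [0,[0.031, 0.004, 0.0],[0.0, 0.0, 0.0]]
1x [0,[0.051, 0.006, 0.0],[0.0, 0.0, 0.0]]
2x [0,[0.066, 0.006, -0.0],[0.0, 0.0, 0.0]] 
--
5x [0,[-0.33, -0.0, 0.0],[0.0, 0.0, 0.0]] 
--
```

Call:
{"name": "play_rows", "arguments": {
  "rows": [
    [0,[0.005,0.12,0.002],[0,0,0]],
    [0,[0.005,0.24,0.002],[0,0,0]],
    [0,[0.005,0.36,0.002],[0,0,0]],
    [0,[0.005,0.471,0.002],[0,0,0]],
    [0,[0.005,0.471,0.002],[0,0,0]],
    [0,[0.005,0.471,0.002],[0,0,0]],
    [0,[0.005,0.471,0.002],[0,0,0]],
    [0,[0.005,0.471,0.002],[0,0,0]],
    [0,[0.005,0.471,0.002],[0,0,0]]
  ]
}}

```text
time: 28.6
eef_pos: [0.5453, -0.0237, 0.1953]
tcp_rot: [-0.396, 0.586, 0.395, 0.586]
contact_force: [-0.2, 0.5, 0.2]
opening: 0.001
```

Call:
{"name": "play_rows", "arguments": {
  "rows": [
    [0,[0.08,0,0],[0,0,0]],
    [0,[0.167,0,0],[0,0,0]],
    [0,[0.167,0,0],[0,0,0]],
    [0,[0.167,0,0],[0,0,0]],
    [0,[0.167,0,0],[0,0,0]],
    [0,[0.167,0,0],[0,0,0]]
  ]
}}

```text
time: 29.1
eef_pos: [0.5456, -0.0235, 0.1471]
tcp_rot: [-0.396, 0.585, 0.395, 0.587]
contact_force: [-0.6, -0.9, 0.6]
opening: 0.003
```

```bash
python3 - <<'E'
from h import *
from plant import ctrl,cams
c=cams.read_camera("top");s=cams.read_camera("side")
S=1500
for n,k in(("top",c),("side",s)):
    print(n,rails(k,.036,.6,.75,-.14,0).round(4).tolist(), rails(k).round(4).tolist())
print(ctrl.get_state()["eef_pos"])
cv2.imwrite("pics/hA.png",np.hstack([cv2.resize(k,(400,400),interpolation=cv2.INTER_CUBIC) for k in(c["color"][140:230,290:380,::-1],s["color"][160:250,280:370,::-1])]))
E
```

```text
top [[0.6838, -0.0837, 164.3578, 0.1102, 0.0782, 12968.0]] [[0.6886, -0.0756, 168.038, 0.1116, 0.057, 10627.0], [0.5863, 0.2684, 2.1817, 0.1089, 0.0503, 11755.0], [0.4535, 0.1009, 23.8388, 0.1013, 0.0495, 8550.0]]
side [[0.68, -0.0825, 152.8189, 0.1247, 0.0659, 14437.0]] [[0.6841, -0.0721, 158.0176, 0.1226, 0.0599, 13146.0], [0.5647, 0.2627, 0.0, 0.064, 0.0587, 6901.0], [0.5386, 0.0864, 99.4623, 0.1052, 0.0286, 5351.0], [0.452, 0.0947, 24.6236, 0.1123, 0.0561, 12657.0]]
[ 0.54531574 -0.02338661  0.14703318]
```

View pics/hA.png

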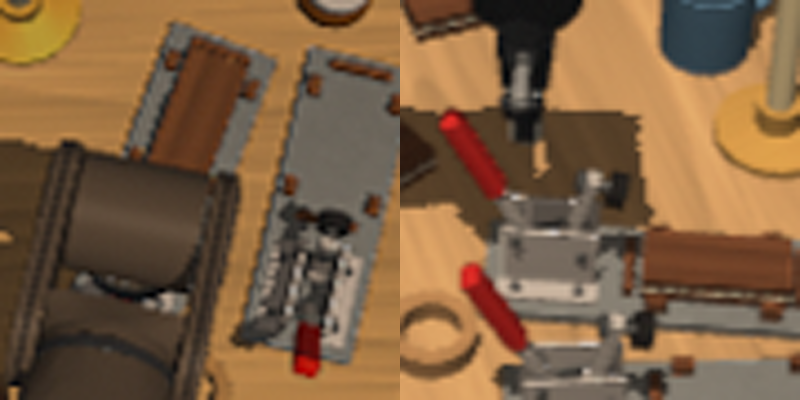

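Call:
{"name": "play_rows", "arguments": {
  "rows": [
    [0,[0.031,0.096,0],[0,0,0]],
    [0,[0.047,0.129,0],[0,0,0]],
    [0,[0.067,0.159,0],[0,0,0]],
    [0,[0.09,0.186,0],[0,0,0]],
    [0,[0.117,0.211,0],[0,0,0]],
    [0,[0.146,0.232,0],[0,0,0]],
    [0,[0.177,0.249,0],[0,0,0]],
    [0,[0.211,0.262,0],[0,0,0]],
    [0,[0.245,0.271,0],[0,0,0]]
  ]
}}

```text
time: 29.95
eef_pos: [0.469, 0.0072, 0.0711]
tcp_rot: [-0.396, 0.586, 0.395, 0.586]
contact_force: [1.2, -0.7, 0.7]
opening: -0.004
```

Call:
{"name": "play_rows", "arguments": {
  "rows": [
    [0,[0.031,0.004,0],[0,0,0]],
    [0,[0.051,0.006,0],[0,0,0]],
    [0,[0.066,0.006,0],[0,0,0]],
    [0,[0.066,0.006,0],[0,0,0]],
    [0,[0.066,0.006,0],[0,0,0]]
  ]
}}

```text
time: 30.37
eef_pos: [0.4667, 0.0081, 0.0564]
tcp_rot: [-0.394, 0.588, 0.398, 0.584]
contact_force: [-17.6, 2.0, 36.7]
opening: 0.0
```

Call:
{"name": "play_rows", "arguments": {
  "rows": [
    [0,[-0.1,0,0],[0,0,0]],
    [0,[-0.2,0,0],[0,0,0]],
    [0,[-0.35,0,0],[0,0,0]],
    [82,[-0.35,0,0],[0,0,0]],
    [82,[-0.35,0,0],[0,0,0]],
    [82,[-0.35,0,0],[0,0,0]],
    [82,[-0.35,0,0],[0,0,0]]
  ]
}}

```text
time: 30.95
eef_pos: [0.4657, 0.0082, 0.1547]
tcp_rot: [-0.395, 0.587, 0.397, 0.585]
contact_force: [-0.2, 0.1, 0.3]
opening: 0.562
```

```bash
python3 - <<'E'
from h import *
from plant import ctrl,cams
c=cams.read_camera("top");s=cams.read_camera("side")
print(rails(c).round(4).tolist(),'\n',rails(s).round(4).tolist())
cv2.imwrite("pics/hA2.png",np.hstack([cv2.resize(k,(400,400),interpolation=cv2.INTER_CUBIC) for k in(c["color"][140:230,290:380,::-1],s["color"][160:250,280:370,::-1])]))
p=ctrl.get_state()["eef_pos"]
plan([[(.4512,.0998,.16,114.2,70,9)],[(.4512,.0998,.01,114.2,70,9)]])
E
```

```text
[[0.6806, -0.0782, 158.1986, 0.1221, 0.0787, 11510.0], [0.5863, 0.2685, 2.7263, 0.1089, 0.0504, 11783.0]] 
 [[0.6835, -0.0724, 161.3898, 0.1238, 0.0568, 11675.0], [0.5936, 0.265, 5.5275, 0.0998, 0.0561, 9429.0], [0.4519, 0.0947, 23.8865, 0.1121, 0.0557, 10561.0]]
now [0.4657 0.0082 0.1546] phi 68.0 q [-0.2  -0.1   2.14 -0.    1.11 -1.39] t 31.1 F [0.  0.3 0.5]
9x [82,[-0.017, 0.159, 0.265],[-0.513, 0.001, -0.003]] 
--
9x [82,[0.5, 0.0, 0.0],[0.0, 0.0, 0.0]] 
--
```

View pics/hA2.png

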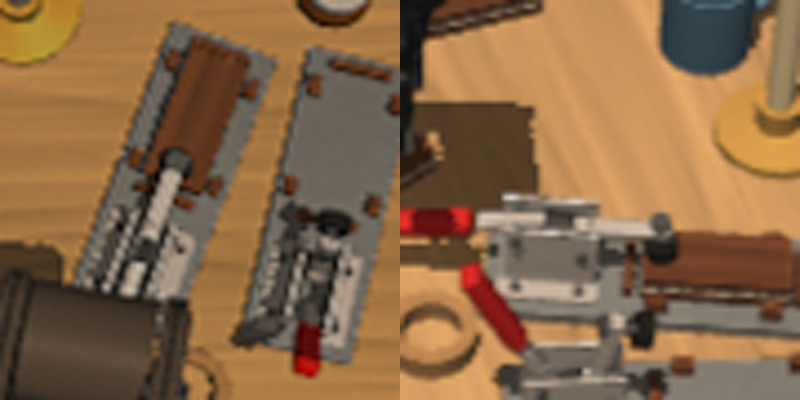

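Call:
{"name": "play_rows", "arguments": {
  "rows": [
    [82,[-0.017,0.159,0.265],[-0.513,0,0]],
    [82,[-0.017,0.159,0.265],[-0.513,0,0]],
    [82,[-0.017,0.159,0.265],[-0.513,0,0]],
    [82,[-0.017,0.159,0.265],[-0.513,0,0]],
    [82,[-0.017,0.159,0.265],[-0.513,0,0]],
    [82,[-0.017,0.159,0.265],[-0.513,0,0]],
    [82,[-0.017,0.159,0.265],[-0.513,0,0]],
    [82,[-0.017,0.159,0.265],[-0.513,0,0]],
    [82,[-0.017,0.159,0.265],[-0.513,0,0]],
    [82,[-0.017,0.159,0.265],[-0.513,0,0]]
  ]
}}

```text
time: 31.88
eef_pos: [0.4521, 0.0995, 0.1612]
tcp_rot: [-0.593, 0.385, 0.594, 0.384]
contact_force: [0.6, -0.2, -0.6]
opening: 0.822
```

Call:
{"name": "play_rows", "arguments": {
  "rows": [
    [82,[0.12,0,0],[0,0,0]],
    [82,[0.24,0,0],[0,0,0]],
    [82,[0.32,0,0],[0,0,0]],
    [82,[0.36,0,0],[0,0,0]],
    [82,[0.36,0,0],[0,0,0]],
    [82,[0.36,0,0],[0,0,0]]
  ]
}}

```text
time: 32.38
eef_pos: [0.4521, 0.0995, 0.0534]
tcp_rot: [-0.593, 0.385, 0.594, 0.384]
contact_force: [0.0, -0.3, -0.7]
opening: 0.822
```

```bash
python3 - <<'E'
from h import *
plan([[(.4512,.0998,.01,114.2,70,9)]])
from plant import cams
print(rails(cams.read_camera("side")).round(4).tolist())
E
```

```text
now [0.4521 0.0995 0.0534] phi 114.2 q [-0.    0.05  2.21 -0.    0.88 -2.  ] t 32.4 F [ 0.  -0.3 -0.7]
9x [82,[0.145, 0.002, 0.002],[-0.0, 0.001, -0.001]] 
--
[[0.6837, -0.072, 161.2114, 0.1239, 0.0563, 11708.0], [0.587, 0.2639, 2.9737, 0.1114, 0.0567, 13115.0], [0.4524, 0.0949, 23.1986, 0.112, 0.0557, 10278.0]]
```

Call:
{"name": "play_rows", "arguments": {
  "rows": [
    [82,[0.07,0.002,0.002],[0,0,0]],
    [82,[0.12,0.002,0.002],[0,0,0]],
    [82,[0.145,0.002,0.002],[0,0,0]],
    [82,[0.145,0.002,0.002],[0,0,0]],
    [82,[0.145,0.002,0.002],[0,0,0]],
    [82,[0.145,0.002,0.002],[0,0,0]]
  ]
}}

```text
time: 32.93
eef_pos: [0.453, 0.0999, 0.0119]
tcp_rot: [0.595, -0.384, -0.593, -0.385]
contact_force: [1.1, 0.1, -0.6]
opening: 0.824
```

Call:
{"name": "play_rows", "arguments": {
  "rows": [
    [24,[0,0,0],[0,0,0]],
    [24,[0,0,0],[0,0,0]],
    [24,[0,0,0],[0,0,0]],
    [24,[0,0,0],[0,0,0]],
    [24,[0,0,0],[0,0,0]],
    [24,[0,0,0],[0,0,0]]
  ]
}}

```text
time: 33.43
eef_pos: [0.4531, 0.0998, 0.0121]
tcp_rot: [0.594, -0.384, -0.593, -0.384]
contact_force: [-1.4, -0.7, 7.2]
opening: 0.563
```

Call:
{"name": "play_rows", "arguments": {
  "rows": [
    [24,[-0.1,0,0],[0,0,0]],
    [24,[-0.2,0,0],[0,0,0]],
    [24,[-0.3,0,0],[0,0,0]],
    [24,[-0.4,0,0],[0,0,0]],
    [24,[-0.5,0,0],[0,0,0]],
    [24,[-0.64,0,0],[0,0,0]],
    [24,[-0.64,0,0],[0,0,0]],
    [24,[-0.64,0,0],[0,0,0]]
  ]
}}

```text
time: 34.1
eef_pos: [0.4536, 0.0999, 0.2059]
tcp_rot: [0.596, -0.383, -0.592, -0.385]
contact_force: [-0.6, 0.3, -1.5]
opening: 0.554
```

```bash
python3 - <<'E'
from h import *
x,y=loc(NEST["B"],.0017,0);print(x,y)
w=via((.4531,.0999,.22),(x,y,.22),2)
plan([[(*w[0],75,20,8)],[(x,y,.22,75,20,10)],[(x,y,.06,75,20,10)]],(.4531,.0999,.204,114.2))
E
```

```text
0.6571420739046914 -0.19583999237667427
now [0.4536 0.0999 0.2059] phi 114.2 q [-0.   -0.17  2.11 -0.    1.2  -2.  ] t 34.1 F [-0.6  0.3 -1.5]
8x [24,[-0.053, -0.108, -0.589],[0.436, 0.0, 0.0]] 
--
10x [24,[0.0, -0.456, -0.388],[0.0, 0.0, 0.0]] 
--
10x [24,[0.533, 0.0, 0.0],[0.0, 0.0, 0.0]] 
--
```

Call:
{"name": "play_rows", "arguments": {
  "rows": [
    [24,[-0.053,-0.02,-0.1],[0.1,0,0]],
    [24,[-0.053,-0.108,-0.589],[0.436,0,0]],
    [24,[-0.053,-0.108,-0.589],[0.436,0,0]],
    [24,[-0.053,-0.108,-0.589],[0.436,0,0]],
    [24,[-0.053,-0.108,-0.589],[0.436,0,0]],
    [24,[-0.053,-0.108,-0.589],[0.436,0,0]],
    [24,[-0.053,-0.108,-0.589],[0.436,0,0]],
    [24,[-0.053,-0.108,-0.589],[0.436,0,0]]
  ]
}}

```text
time: 34.77
eef_pos: [0.5526, -0.0478, 0.2161]
tcp_rot: [-0.429, 0.562, 0.432, 0.56]
contact_force: [0.5, 1.0, -1.2]
opening: 0.562
```

Call:
{"name": "play_rows", "arguments": {
  "rows": [
    [24,[0,-0.1,-0.09],[0,0,0]],
    [24,[0,-0.2,-0.17],[0,0,0]],
    [24,[0,-0.3,-0.255],[0,0,0]],
    [24,[0,-0.4,-0.34],[0,0,0]],
    [24,[0,-0.456,-0.388],[0,0,0]],
    [24,[0,-0.456,-0.388],[0,0,0]],
    [24,[0,-0.456,-0.388],[0,0,0]],
    [24,[0,-0.456,-0.388],[0,0,0]],
    [24,[0,-0.456,-0.388],[0,0,0]]
  ]
}}

```text
time: 35.52
eef_pos: [0.655, -0.1941, 0.218]
tcp_rot: [-0.43, 0.561, 0.431, 0.56]
contact_force: [-0.0, 0.7, -1.0]
opening: 0.557
```

Call:
{"name": "play_rows", "arguments": {
  "rows": [
    [24,[0.13,0,0],[0,0,0]],
    [24,[0.26,0,0],[0,0,0]],
    [24,[0.38,0,0],[0,0,0]],
    [24,[0.48,0,0],[0,0,0]],
    [24,[0.533,0,0],[0,0,0]],
    [24,[0.533,0,0],[0,0,0]],
    [24,[0.533,0,0],[0,0,0]],
    [24,[0.533,0,0],[0,0,0]],
    [24,[0.533,0,0],[0,0,0]]
  ]
}}

```text
time: 36.27
eef_pos: [0.6578, -0.1967, 0.0622]
tcp_rot: [-0.432, 0.56, 0.429, 0.562]
contact_force: [0.9, -0.1, -0.8]
opening: 0.561
```

```bash
python3 - <<'E'
from h import *
x,y=loc(NEST["B"],.0017,0)
plan([[(x,y,.03,75,20,8)]])
E
```

```text
now [ 0.6578 -0.1967  0.0622] phi 75.0 q [-0.44  0.48  1.65  0.    1.   -1.75] t 36.3 F [ 0.9 -0.1 -0.8]
8x [24,[0.107, 0.004, 0.002],[-0.0, -0.001, 0.004]] 
--
```

Call:
{"name": "play_rows", "arguments": {
  "rows": [
    [24,[0.02,0,0],[0,0,0]],
    [24,[0.04,0,0],[0,0,0]],
    [24,[0.06,0,0],[0,0,0]],
    [24,[0.08,0,0],[0,0,0]],
    [24,[0.1,0,0],[0,0,0]],
    [24,[0.107,0,0],[0,0,0]],
    [24,[0.107,0,0],[0,0,0]],
    [24,[0.107,0,0],[0,0,0]]
  ]
}}

```text
time: 36.93
eef_pos: [0.6556, -0.1959, 0.0261]
tcp_rot: [-0.43, 0.561, 0.43, 0.561]
contact_force: [-0.7, -0.5, -0.7]
opening: 0.563
```

Call:
{"name": "play_rows", "arguments": {
  "rows": [
    [24,[0.005,0,0],[0,0,0]],
    [24,[0.01,0,0],[0,0,0]],
    [24,[0.017,0,0],[0,0,0]],
    [24,[0.017,0,0],[0,0,0]]
  ]
}}

```text
time: 37.27
eef_pos: [0.6562, -0.1961, 0.0242]
tcp_rot: [-0.43, 0.561, 0.43, 0.561]
contact_force: [-5.0, 1.4, 8.5]
opening: 0.561
```

Call:
{"name": "play_rows", "arguments": {
  "rows": [
    [75,[0,0,0],[0,0,0]],
    [75,[0,0,0],[0,0,0]],
    [75,[0,0,0],[0,0,0]],
    [75,[-0.1,0,0],[0,0,0]],
    [75,[-0.25,0,0],[0,0,0]],
    [75,[-0.58,0,0],[0,0,0]],
    [75,[-0.58,0,0],[0,0,0]],
    [75,[-0.58,0,0],[0,0,0]],
    [75,[-0.58,0,0],[0,0,0]],
    [75,[-0.58,0,0],[0,0,0]]
  ]
}}

```text
time: 38.1
eef_pos: [0.6566, -0.1963, 0.1974]
tcp_rot: [-0.432, 0.56, 0.429, 0.562]
contact_force: [0.2, -0.2, -0.4]
opening: 0.743
```

Call:
{"name": "play_rows", "arguments": {
  "rows": [
    [75,[0,0,0],[0,0,0]],
    [0,[0,0,0],[0,0,0]]
  ]
}}

```text
time: 38.27
eef_pos: [0.6544, -0.1953, 0.1922]
tcp_rot: [-0.429, 0.562, 0.432, 0.56]
contact_force: [0.2, 0.6, 0.6]
opening: 0.625
```

```bash
sed -i 's/P(arc(n,r,-7.5,.001),2)/P(arc(n,r,-7.5,.003),2)/' arc.py; python3 - <<'E'
from arc import *
from plant import ctrl
s=ctrl.get_state();handle("B",(*s["eef_pos"],phi_of(Rn.from_quat(s["tcp_rot"]).as_matrix())))
E
```

```text
f 75.0
now [ 0.6544 -0.1953  0.1922] phi 75.0 q [-0.44  0.34  1.59 -0.    1.22 -1.75] t 38.3 F [0.2 0.6 0.6]
9x [0,[-0.026, 0.461, 0.0],[-0.0, 0.0, 0.0]] 
--
5x [0,[0.167, 0.0, 0.0],[0.0, 0.0, 0.0]] 
--
1x [0,[0.031, 0.096, 0.0],[0.0, 0.0, 0.0]]
1x [0,[0.047, 0.129, 0.0],[0.0, 0.0, 0.0]]
1x [0,[0.067, 0.159, 0.0],[0.0, 0.0, 0.0]]
1x [0,[0.09, 0.186, 0.0],[0.0, 0.0, 0.0]]
1x [0,[0.117, 0.211, 0.0],[0.0, 0.0, 0.0]]
1x [0,[0.146, 0.232, 0.0],[0.0, 0.0, 0.0]]
1x [0,[0.177, 0.249, 0.0],[0.0, 0.0, 0.0]]
1x [0,[0.211, 0.262, 0.0],[0.0, 0.0, 0.0]]
1x [0,[0.245, 0.271, 0.0],[0.0, 0.0, 0.0]] 
--
1x [0,[0.031, 0.004, -0.0],[0.0, 0.0, 0.0]]
1x [0,[0.051, 0.006, -0.0],[0.0, 0.0, 0.0]]
2x [0,[0.059, 0.007, -0.0],[0.0, 0.0, 0.0]] 
--
5x [0,[-0.323, -0.001, 0.0],[0.0, 0.0, 0.0]] 
--
```

Call:
{"name": "play_rows", "arguments": {
  "rows": [
    [0,[-0.026,0.12,0],[0,0,0]],
    [0,[-0.026,0.24,0],[0,0,0]],
    [0,[-0.026,0.36,0],[0,0,0]],
    [0,[-0.026,0.461,0],[0,0,0]],
    [0,[-0.026,0.461,0],[0,0,0]],
    [0,[-0.026,0.461,0],[0,0,0]],
    [0,[-0.026,0.461,0],[0,0,0]],
    [0,[-0.026,0.461,0],[0,0,0]],
    [0,[-0.026,0.461,0],[0,0,0]]
  ]
}}

```text
time: 39.02
eef_pos: [0.5231, -0.1605, 0.203]
tcp_rot: [-0.43, 0.561, 0.43, 0.561]
contact_force: [0.5, -0.2, 0.1]
opening: -0.002
```

Call:
{"name": "play_rows", "arguments": {
  "rows": [
    [0,[0.08,0,0],[0,0,0]],
    [0,[0.167,0,0],[0,0,0]],
    [0,[0.167,0,0],[0,0,0]],
    [0,[0.167,0,0],[0,0,0]],
    [0,[0.167,0,0],[0,0,0]],
    [0,[0.167,0,0],[0,0,0]]
  ]
}}

```text
time: 39.52
eef_pos: [0.5235, -0.1607, 0.155]
tcp_rot: [-0.431, 0.561, 0.429, 0.562]
contact_force: [-0.4, -0.5, 1.2]
opening: -0.0
```

```bash
python3 - <<'E'
from h import *
from arc import arc
from plant import ctrl,cams
c=cams.read_camera("top");s=cams.read_camera("side")
print(rails(c).round(4).tolist());print(ctrl.get_state()["eef_pos"],arc("B",.088,72,.015))
cv2.imwrite("pics/hB.png",np.hstack([cv2.resize(k,(400,400),interpolation=cv2.INTER_CUBIC) for k in(c["color"][140:230,320:410,::-1],s["color"][190:280,290:380,::-1])]))
E
```

```text
[[0.6821, -0.0742, 168.1114, 0.1251, 0.0569, 10546.0], [0.5866, 0.2685, 2.7263, 0.1091, 0.0505, 11792.0]]
[ 0.52322752 -0.16059614  0.15486512] (np.float64(0.520927990842964), np.float64(-0.1593415388225386), np.float64(0.14980036430459728))
```

View pics/hB.png

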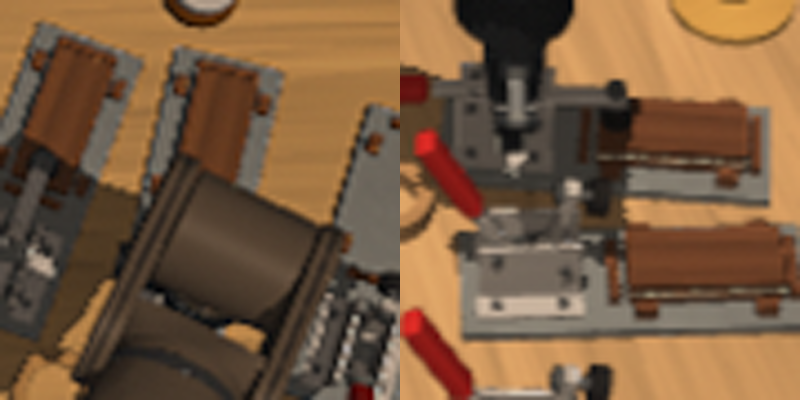

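Call:
{"name": "play_rows", "arguments": {
  "rows": [
    [0,[0.046,0.103,0],[0,0,0]],
    [0,[0.062,0.136,0],[0,0,0]],
    [0,[0.082,0.166,0],[0,0,0]],
    [0,[0.105,0.193,0],[0,0,0]],
    [0,[0.132,0.218,0],[0,0,0]],
    [0,[0.161,0.239,0],[0,0,0]],
    [0,[0.192,0.256,0],[0,0,0]],
    [0,[0.226,0.269,0],[0,0,0]],
    [0,[0.26,0.278,0],[0,0,0]]
  ]
}}

```text
time: 40.37
eef_pos: [0.4413, -0.1384, 0.0742]
tcp_rot: [-0.43, 0.561, 0.43, 0.561]
contact_force: [0.2, -0.5, 2.1]
opening: 0.005
```

Call:
{"name": "play_rows", "arguments": {
  "rows": [
    [0,[0.031,0.004,0],[0,0,0]],
    [0,[0.046,0.006,0],[0,0,0]],
    [0,[0.056,0.006,0],[0,0,0]],
    [0,[0.056,0.006,0],[0,0,0]],
    [0,[0.056,0.006,0],[0,0,0]]
  ]
}}

```text
time: 40.78
eef_pos: [0.4401, -0.138, 0.0581]
tcp_rot: [-0.43, 0.561, 0.43, 0.561]
contact_force: [0.8, -0.4, -0.4]
opening: 0.0
```

Call:
{"name": "play_rows", "arguments": {
  "rows": [
    [0,[0.005,0,0],[0,0,0]],
    [0,[0.008,0,0],[0,0,0]],
    [0,[0.01,0,0],[0,0,0]]
  ]
}}

```text
time: 41.03
eef_pos: [0.4405, -0.1382, 0.0573]
tcp_rot: [-0.43, 0.561, 0.431, 0.561]
contact_force: [-7.3, 2.9, 17.7]
opening: -0.003
```

Call:
{"name": "play_rows", "arguments": {
  "rows": [
    [0,[-0.1,0,0],[0,0,0]],
    [0,[-0.2,0,0],[0,0,0]],
    [0,[-0.45,0,0],[0,0,0]],
    [82,[-0.45,0,0],[0,0,0]],
    [82,[-0.45,0,0],[0,0,0]],
    [82,[-0.45,0,0],[0,0,0]],
    [82,[-0.45,0,0],[0,0,0]],
    [82,[-0.45,0,0],[0,0,0]]
  ]
}}

```text
time: 41.7
eef_pos: [0.439, -0.1374, 0.1884]
tcp_rot: [-0.429, 0.562, 0.431, 0.561]
contact_force: [-1.1, 0.3, -0.2]
opening: 0.71
```

```bash
python3 - <<'E'
from h import *
from plant import ctrl,cams
c=cams.read_camera("top");s=cams.read_camera("side")
print(rails(c).round(4).tolist(),rails(s).round(4).tolist())
cv2.imwrite("pics/hB2.png",s["color"][160:310,240:400,::-1])
p=ctrl.get_state()["eef_pos"];x,y=.5866,.2685
v=via(tuple(p),(x,y,.18),2)
plan([[(*v[0],92.7,70,9)],[(x,y,.18,92.7,70,9)],[(x,y,.05,92.7,70,9)]])
E
```

```text
[[0.6807, -0.0773, 166.5876, 0.1259, 0.0653, 11199.0], [0.5865, 0.2685, 2.7525, 0.1091, 0.0504, 11806.0]] [[0.6836, -0.0728, 161.3898, 0.1242, 0.0577, 11741.0], [0.613, 0.2677, 0.0, 0.058, 0.0567, 6528.0]]
now [ 0.4389 -0.1374  0.1883] phi 75.0 q [-0.52 -0.16  2.13  0.    1.18 -1.83] t 41.8 F [0.4 0.3 0.1]
9x [82,[0.014, -0.062, 0.717],[-0.197, 0.001, -0.002]] 
--
9x [82,[0.014, -0.278, 0.664],[0.0, 0.0, 0.0]] 
--
9x [82,[0.433, 0.0, 0.0],[0.0, 0.0, 0.0]] 
--
```

Call:
{"name": "play_rows", "arguments": {
  "rows": [
    [82,[0.014,-0.062,0.717],[-0.197,0,0]],
    [82,[0.014,-0.062,0.717],[-0.197,0,0]],
    [82,[0.014,-0.062,0.717],[-0.197,0,0]],
    [82,[0.014,-0.062,0.717],[-0.197,0,0]],
    [82,[0.014,-0.062,0.717],[-0.197,0,0]],
    [82,[0.014,-0.062,0.717],[-0.197,0,0]],
    [82,[0.014,-0.062,0.717],[-0.197,0,0]],
    [82,[0.014,-0.062,0.717],[-0.197,0,0]]
  ]
}}

```text
time: 42.47
eef_pos: [0.5129, 0.065, 0.1847]
tcp_rot: [-0.511, 0.488, 0.513, 0.487]
contact_force: [-0.3, -0.2, 0.0]
opening: 0.823
```

Call:
{"name": "play_rows", "arguments": {
  "rows": [
    [82,[0.014,-0.278,0.664],[0,0,0]],
    [82,[0.014,-0.278,0.664],[0,0,0]],
    [82,[0.014,-0.278,0.664],[0,0,0]],
    [82,[0.014,-0.278,0.664],[0,0,0]],
    [82,[0.014,-0.278,0.664],[0,0,0]],
    [82,[0.014,-0.278,0.664],[0,0,0]],
    [82,[0.014,-0.278,0.664],[0,0,0]],
    [82,[0.014,-0.278,0.664],[0,0,0]],
    [82,[0.014,-0.278,0.664],[0,0,0]]
  ]
}}

```text
time: 43.22
eef_pos: [0.5873, 0.2655, 0.1814]
tcp_rot: [-0.511, 0.489, 0.511, 0.488]
contact_force: [0.4, -1.3, -1.0]
opening: 0.816
```

```bash
python3 - <<'E'
from h import *
from plant import cams
c=cams.read_camera("top");s=cams.read_camera("side")
print(rails(c).round(4).tolist(),rails(s).round(4).tolist())
plan([[(.5866,.2685,.05,92.7,70,9)]])
E
```

```text
[[0.6802, -0.0785, 157.751, 0.1218, 0.0788, 11459.0]] [[0.6836, -0.0725, 161.395, 0.1239, 0.0571, 11670.0], [0.5871, 0.2644, 2.4896, 0.1108, 0.0568, 12965.0]]
now [0.5874 0.2657 0.1819] phi 92.6 q [ 0.27  0.26  1.7  -0.    1.18 -1.35] t 43.3 F [0.1 0.4 0.4]
9x [82,[0.44, 0.002, 0.01],[-0.002, -0.0, -0.0]] 
--
```

Call:
{"name": "play_rows", "arguments": {
  "rows": [
    [82,[0.13,0,0],[0,0,0]],
    [82,[0.26,0,0],[0,0,0]],
    [82,[0.36,0,0],[0,0,0]],
    [82,[0.44,0,0],[0,0,0]],
    [82,[0.5,0,0],[0,0,0]],
    [82,[0.55,0,0],[0,0,0]],
    [82,[0.568,0,0],[0,0,0]],
    [82,[0.568,0,0],[0,0,0]],
    [82,[0.568,0,0],[0,0,0]],
    [82,[0.568,0,0],[0,0,0]]
  ]
}}

```text
time: 44.15
eef_pos: [0.5889, 0.2681, 0.0134]
tcp_rot: [0.512, -0.487, -0.511, -0.489]
contact_force: [-0.6, 1.1, 0.6]
opening: 0.822
```

Call:
{"name": "play_rows", "arguments": {
  "rows": [
    [24,[0,0,0],[0,0,0]],
    [24,[0,0,0],[0,0,0]],
    [24,[0,0,0],[0,0,0]],
    [24,[0,0,0],[0,0,0]],
    [24,[0,0,0],[0,0,0]],
    [24,[0,0,0],[0,0,0]]
  ]
}}

```text
time: 44.65
eef_pos: [0.589, 0.2684, 0.0137]
tcp_rot: [0.512, -0.487, -0.511, -0.489]
contact_force: [-0.4, 0.3, 5.8]
opening: 0.557
```

Call:
{"name": "play_rows", "arguments": {
  "rows": [
    [24,[-0.1,0,0],[0,0,0]],
    [24,[-0.2,0,0],[0,0,0]],
    [24,[-0.3,0,0],[0,0,0]],
    [24,[-0.4,0,0],[0,0,0]],
    [24,[-0.5,0,0],[0,0,0]],
    [24,[-0.7,0,0],[0,0,0]],
    [24,[-0.7,0,0],[0,0,0]],
    [24,[-0.7,0,0],[0,0,0]]
  ]
}}

```text
time: 45.32
eef_pos: [0.5905, 0.2688, 0.229]
tcp_rot: [0.514, -0.484, -0.509, -0.492]
contact_force: [-0.1, 1.2, 1.1]
opening: 0.558
```

```bash
python3 - <<'E'
from h import *
from plant import cams
x,y=loc(NEST["C"],.0024,0);print(x,y)
w=via((.589,.2684,.222),(x,y,.222),3)
plan([[(*w[0],71,20,8)],[(*w[1],71,20,8)],[(x,y,.222,71,20,10)],[(x,y,.062,71,20,10)]],(.589,.2684,.222,92.7))
E
```

```text
0.6054692445814384 -0.3454813635706972
now [0.5905 0.2688 0.229 ] phi 92.7 q [ 0.27  0.22  1.66 -0.    1.25 -1.35] t 45.3 F [-0.1  1.2  1.1]
8x [24,[0.0, 0.014, -0.682],[0.241, 0.0, 0.0]] 
--
8x [24,[0.0, -0.239, -0.639],[0.0, 0.0, 0.0]] 
--
10x [24,[0.0, -0.239, -0.639],[0.0, 0.0, 0.0]] 
--
10x [24,[0.533, 0.0, 0.0],[0.0, 0.0, 0.0]] 
--
```

Call:
{"name": "play_rows", "arguments": {
  "rows": [
    [24,[0,0.003,-0.1],[0.06,0,0]],
    [24,[0,0.014,-0.682],[0.241,0,0]],
    [24,[0,0.014,-0.682],[0.241,0,0]],
    [24,[0,0.014,-0.682],[0.241,0,0]],
    [24,[0,0.014,-0.682],[0.241,0,0]],
    [24,[0,0.014,-0.682],[0.241,0,0]],
    [24,[0,0.014,-0.682],[0.241,0,0]],
    [24,[0,0.014,-0.682],[0.241,0,0]]
  ]
}}

```text
time: 45.98
eef_pos: [0.5923, 0.0634, 0.2201]
tcp_rot: [-0.41, 0.576, 0.411, 0.575]
contact_force: [-0.0, 1.2, -0.8]
opening: 0.558
```

Call:
{"name": "play_rows", "arguments": {
  "rows": [
    [24,[0,-0.239,-0.639],[0,0,0]],
    [24,[0,-0.239,-0.639],[0,0,0]],
    [24,[0,-0.239,-0.639],[0,0,0]],
    [24,[0,-0.239,-0.639],[0,0,0]],
    [24,[0,-0.239,-0.639],[0,0,0]],
    [24,[0,-0.239,-0.639],[0,0,0]],
    [24,[0,-0.239,-0.639],[0,0,0]],
    [24,[0,-0.239,-0.639],[0,0,0]]
  ]
}}

```text
time: 46.65
eef_pos: [0.5985, -0.1394, 0.2207]
tcp_rot: [-0.41, 0.575, 0.412, 0.575]
contact_force: [-0.1, 0.1, -1.2]
opening: 0.561
```

Call:
{"name": "play_rows", "arguments": {
  "rows": [
    [24,[0,-0.04,-0.107],[0,0,0]],
    [24,[0,-0.08,-0.214],[0,0,0]],
    [24,[0,-0.12,-0.32],[0,0,0]],
    [24,[0,-0.16,-0.427],[0,0,0]],
    [24,[0,-0.2,-0.534],[0,0,0]],
    [24,[0,-0.239,-0.639],[0,0,0]],
    [24,[0,-0.239,-0.639],[0,0,0]],
    [24,[0,-0.239,-0.639],[0,0,0]],
    [24,[0,-0.239,-0.639],[0,0,0]]
  ]
}}

```text
time: 47.4
eef_pos: [0.6045, -0.3434, 0.2209]
tcp_rot: [-0.411, 0.575, 0.412, 0.575]
contact_force: [-1.2, 0.1, -0.2]
opening: 0.557
```

Call:
{"name": "play_rows", "arguments": {
  "rows": [
    [24,[0.13,0,0],[0,0,0]],
    [24,[0.26,0,0],[0,0,0]],
    [24,[0.38,0,0],[0,0,0]],
    [24,[0.48,0,0],[0,0,0]],
    [24,[0.533,0,0],[0,0,0]],
    [24,[0.533,0,0],[0,0,0]],
    [24,[0.533,0,0],[0,0,0]],
    [24,[0.533,0,0],[0,0,0]],
    [24,[0.533,0,0],[0,0,0]]
  ]
}}

```text
time: 48.15
eef_pos: [0.6058, -0.3469, 0.0653]
tcp_rot: [-0.413, 0.575, 0.409, 0.576]
contact_force: [-0.3, 0.5, -0.2]
opening: 0.561
```

```bash
python3 - <<'E'
from h import *
from plant import cams
s=cams.read_camera("side");cv2.imwrite("pics/sC.png",cv2.resize(s["color"][230:330,280:400,::-1],None,fx=4,fy=4,interpolation=cv2.INTER_CUBIC))
x,y=loc(NEST["C"],.0024,0)
plan([[(x,y,.0277,71,20,8)]])
E
```

```text
now [ 0.6056 -0.3469  0.065 ] phi 71.0 q [-0.67  0.5   1.62  0.    1.02 -1.91] t 48.2 F [-0.2  0.4 -0.1]
8x [24,[0.124, 0.003, 0.005],[0.0, -0.001, 0.003]] 
--
```

Call:
{"name": "play_rows", "arguments": {
  "rows": [
    [24,[0.02,0,0.003],[0,0,0]],
    [24,[0.04,0,0.003],[0,0,0]],
    [24,[0.06,0,0.003],[0,0,0]],
    [24,[0.08,0,0.003],[0,0,0]],
    [24,[0.1,0,0.003],[0,0,0]],
    [24,[0.118,0,0.003],[0,0,0]],
    [24,[0.118,0,0.003],[0,0,0]],
    [24,[0.118,0,0.003],[0,0,0]]
  ]
}}

```text
time: 48.87
eef_pos: [0.6041, -0.3452, 0.0258]
tcp_rot: [-0.411, 0.576, 0.411, 0.576]
contact_force: [0.5, -0.5, 0.3]
opening: 0.559
```

Call:
{"name": "play_rows", "arguments": {
  "rows": [
    [24,[0.003,0,0],[0,0,0]],
    [24,[0.006,0,0],[0,0,0]],
    [24,[0.01,0,0],[0,0,0]],
    [24,[0.01,0,0],[0,0,0]]
  ]
}}

```text
time: 49.2
eef_pos: [0.6041, -0.3452, 0.0257]
tcp_rot: [-0.41, 0.576, 0.411, 0.575]
contact_force: [-5.5, 3.7, 10.8]
opening: 0.563
```

Call:
{"name": "play_rows", "arguments": {
  "rows": [
    [75,[0,0,0],[0,0,0]],
    [75,[0,0,0],[0,0,0]],
    [75,[0,0,0],[0,0,0]],
    [75,[-0.1,0,0],[0,0,0]],
    [75,[-0.25,0,0],[0,0,0]],
    [75,[-0.58,0,0],[0,0,0]],
    [75,[-0.58,0,0],[0,0,0]],
    [75,[-0.58,0,0],[0,0,0]],
    [75,[-0.58,0,0],[0,0,0]],
    [75,[-0.58,0,0],[0,0,0]]
  ]
}}

```text
time: 50.03
eef_pos: [0.6048, -0.3456, 0.1989]
tcp_rot: [-0.412, 0.575, 0.409, 0.576]
contact_force: [0.0, 1.2, -0.4]
opening: 0.751
```

Call:
{"name": "play_rows", "arguments": {
  "rows": [
    [75,[0,0,0],[0,0,0]],
    [0,[0,0,0],[0,0,0]],
    [0,[0,0,0],[0,0,0]],
    [0,[0,0,0],[0,0,0]]
  ]
}}

```text
time: 50.37
eef_pos: [0.6034, -0.3446, 0.1948]
tcp_rot: [-0.409, 0.576, 0.412, 0.575]
contact_force: [0.5, 0.2, -0.1]
opening: 0.328
```

```bash
python3 - <<'E'
from arc import *
from plant import ctrl
s=ctrl.get_state();handle("C",(*s["eef_pos"],71))
E
```

```text
f 71.0
now [ 0.6034 -0.3446  0.1948] phi 71.0 q [-0.66  0.36  1.55  0.    1.23 -1.9 ] t 50.4 F [ 0.5  0.2 -0.1]
9x [0,[-0.017, 0.465, -0.001],[0.0, 0.0, 0.0]] 
--
5x [0,[0.167, 0.0, 0.0],[0.0, 0.0, 0.0]] 
--
1x [0,[0.031, 0.096, 0.0],[0.0, 0.0, 0.0]]
1x [0,[0.047, 0.129, 0.0],[0.0, 0.0, 0.0]]
1x [0,[0.067, 0.159, 0.0],[0.0, 0.0, 0.0]]
1x [0,[0.09, 0.186, 0.0],[0.0, 0.0, 0.0]]
1x [0,[0.117, 0.211, 0.0],[0.0, 0.0, 0.0]]
1x [0,[0.146, 0.232, -0.0],[0.0, 0.0, 0.0]]
1x [0,[0.177, 0.249, 0.0],[0.0, 0.0, 0.0]]
1x [0,[0.211, 0.262, 0.0],[0.0, 0.0, 0.0]]
1x [0,[0.245, 0.271, 0.0],[0.0, 0.0, 0.0]] 
--
1x [0,[0.031, 0.004, -0.0],[0.0, 0.0, 0.0]]
1x [0,[0.051, 0.006, 0.0],[0.0, 0.0, 0.0]]
2x [0,[0.059, 0.007, 0.0],[0.0, 0.0, 0.0]] 
--
5x [0,[-0.323, -0.001, -0.0],[0.0, 0.0, 0.0]] 
--
```

Call:
{"name": "play_rows", "arguments": {
  "rows": [
    [0,[0,0.12,0],[0,0,0]],
    [0,[0,0.24,0],[0,0,0]],
    [0,[0,0.36,0],[0,0,0]],
    [0,[0,0.465,0],[0,0,0]],
    [0,[0,0.465,0],[0,0,0]],
    [0,[0,0.465,0],[0,0,0]],
    [0,[0,0.465,0],[0,0,0]],
    [0,[0,0.465,0],[0,0,0]],
    [0,[0,0.465,0],[0,0,0]]
  ]
}}

```text
time: 51.12
eef_pos: [0.4732, -0.3003, 0.1974]
tcp_rot: [-0.411, 0.575, 0.41, 0.576]
contact_force: [-0.1, 0.1, 0.7]
opening: 0.001
```

Call:
{"name": "play_rows", "arguments": {
  "rows": [
    [0,[0.08,0,0],[0,0,0]],
    [0,[0.167,0,0],[0,0,0]],
    [0,[0.167,0,0],[0,0,0]],
    [0,[0.167,0,0],[0,0,0]],
    [0,[0.167,0,0],[0,0,0]],
    [0,[0.167,0,0],[0,0,0]]
  ]
}}

```text
time: 51.62
eef_pos: [0.4733, -0.3006, 0.149]
tcp_rot: [-0.412, 0.575, 0.41, 0.576]
contact_force: [1.2, -0.3, -0.2]
opening: -0.005
```

```bash
python3 - <<'E'
from h import *
from arc import arc
from plant import ctrl,cams
c=cams.read_camera("top");s=cams.read_camera("side")
print(ctrl.get_state()["eef_pos"],arc("C",.088,72,.015))
cv2.imwrite("pics/hC.png",np.hstack([cv2.resize(k,(400,400),interpolation=cv2.INTER_CUBIC) for k in(c["color"][150:250,350:450,::-1],s["color"][220:320,290:390,::-1])]))
E
```

```text
[ 0.47313374 -0.30040833  0.14887498] (np.float64(0.47147111259408425), np.float64(-0.299342106598218), np.float64(0.14980036430459728))
```

View pics/hC.png

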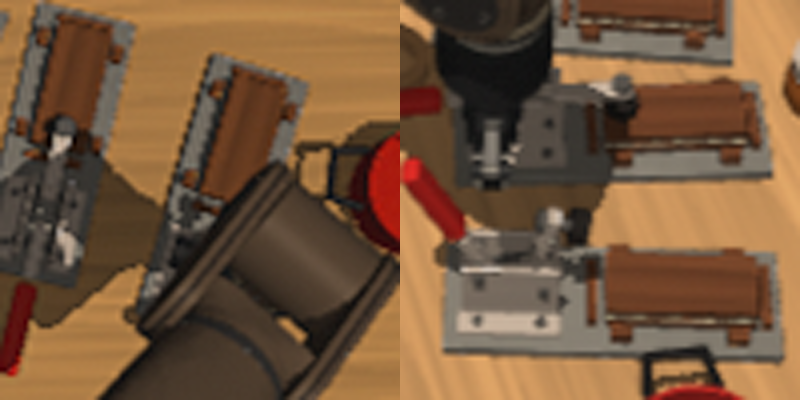

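View 12: rail C (crop right, about 690,285) lies flat between its stops; B's pad rests on its rail and its handle is down. Now I close C.

Call:
{"name": "play_rows", "arguments": {
  "rows": [
    [0,[0.031,0.1,0],[0,0,0]],
    [0,[0.047,0.134,0],[0,0,0]],
    [0,[0.065,0.165,0],[0,0,0]],
    [0,[0.087,0.192,0],[0,0,0]],
    [0,[0.114,0.217,0],[0,0,0]],
    [0,[0.143,0.238,0],[0,0,0]],
    [0,[0.174,0.255,0],[0,0,0]],
    [0,[0.208,0.268,0],[0,0,0]],
    [0,[0.242,0.277,0],[0,0,0]]
  ]
}}

```text
time: 52.47
eef_pos: [0.3933, -0.2727, 0.0736]
tcp_rot: [-0.411, 0.576, 0.411, 0.576]
contact_force: [1.6, -0.4, 1.9]
opening: 0.0
```

Call:
{"name": "play_rows", "arguments": {
  "rows": [
    [0,[0.031,0.004,0],[0,0,0]],
    [0,[0.046,0.006,0],[0,0,0]],
    [0,[0.058,0.006,0],[0,0,0]],
    [0,[0.062,0.006,0],[0,0,0]],
    [0,[0.062,0.006,0],[0,0,0]]
  ]
}}

```text
time: 52.88
eef_pos: [0.3912, -0.2714, 0.0571]
tcp_rot: [-0.409, 0.576, 0.413, 0.575]
contact_force: [-7.8, 5.1, 14.0]
opening: -0.001
```

Pressing on the stop. Retreat up and aside, then look over everything.

Call:
{"name": "play_rows", "arguments": {
  "rows": [
    [0,[-0.1,0,0],[0,0,0]],
    [0,[-0.2,0,0],[0,0,0]],
    [0,[-0.3,0,0],[0,0,0]],
    [0,[-0.6,0,0],[0,0,0]],
    [0,[-0.6,0,0],[0,0,0]],
    [0,[-0.6,0,0],[0,0,0]],
    [0,[-0.6,0,0],[0,0,0]],
    [0,[-0.6,0,0],[0,0,0]]
  ]
}}

```text
time: 53.55
eef_pos: [0.392, -0.272, 0.2356]
tcp_rot: [-0.411, 0.576, 0.411, 0.576]
contact_force: [-0.6, 0.1, -0.6]
opening: -0.002
```

```bash
python3 - <<'E'
from h import *
from plant import ctrl,cams
c=cams.read_camera("top");s=cams.read_camera("side")
k=cv2.resize(c["color"][110:280,150:500,::-1],None,fx=2.28,fy=2.28,interpolation=cv2.INTER_CUBIC)
l=cv2.resize(s["color"][175:320,220:400,::-1],None,fx=1.45,fy=1.45,interpolation=cv2.INTER_CUBIC)
im=np.zeros((600,800,3),np.uint8);im[:k.shape[0],:min(800,k.shape[1])]=k[:,:800];im[390:600,:l.shape[1]]=l[:210];cv2.imwrite("pics/end.png",im)
cv2.imwrite("pics/endside.png",cv2.resize(s["color"][175:320,240:400,::-1],None,fx=4,fy=4,interpolation=cv2.INTER_CUBIC))
o=dict(np.load("top.npz"));d=cv2.absdiff(o["color"],c["color"]).max(2)
print(ctrl.get_state()["time"],ctrl.get_state()["eef_pos"])
E
```

```text
53.65 [ 0.39111865 -0.27108931  0.23323594]
```

View pics/end.png

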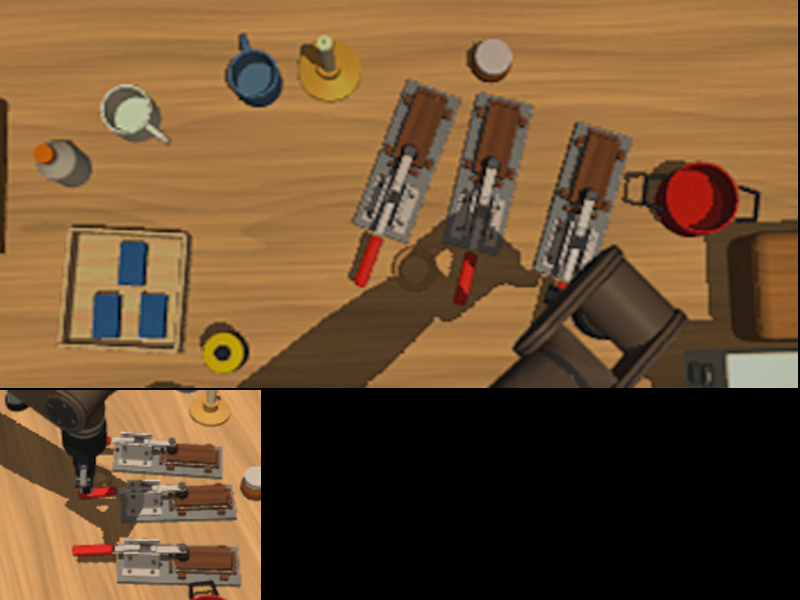

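View pics/endside.png

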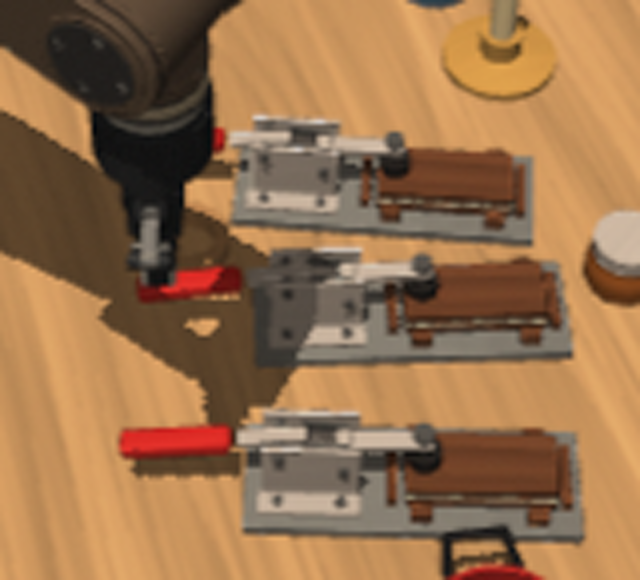

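```bash
python3 - <<'E'
from h import *
from plant import cams
for n in("top","side"):
    c=cams.read_camera(n);H=hsv(c).astype(int)
    m=(((H[...,0]<6)|(H[...,0]>174))&(H[...,1]>170)&(H[...,2]>50)).astype(np.uint8)
    print(n,[(ce.round(1).tolist(),int(a)) for ce,a,r in blobs(m,25,300)])
    for k in "ABC":
        for th in(-7.5,0,8):
            t=np.radians(th);P=(*loc(NEST[k],-.145-.0745*np.cos(t),0),.059+.0745*np.sin(t)+.004)
            print(k,th,project(c,[P])[0].round(1).tolist(),end=" ")
        print()
E
```

```text
top [([310.9, 224.2], 115), ([353.7, 231.9], 121)]
A -7.5 [311.0, 224.1] A 0 [310.9, 224.1] A 8 [310.9, 223.7] 
B -7.5 [353.5, 231.4] B 0 [353.7, 231.4] B 8 [354.0, 231.1] 
C -7.5 [393.4, 244.5] C 0 [393.8, 244.6] C 8 [394.4, 244.4] 
side [([288.3, 245.6], 137), ([283.8, 285.0], 200)]
A -7.5 [283.2, 209.0] A 0 [282.9, 207.0] A 8 [283.0, 204.8] 
B -7.5 [286.7, 244.7] B 0 [286.5, 242.7] B 8 [286.6, 240.5] 
C -7.5 [283.2, 284.0] C 0 [282.9, 282.0] C 8 [283.0, 279.9]
```

```bash
python3 -c "
from plant import ctrl
print(ctrl.sign_off())"
```

```text
the job is handed in; nothing more can be done
None
```

The job is done and handed in at about 54 s of the 210 s allowed. The three blue offcuts went into the scrap crate first. Then each of the three rails was laid in its own stand and clamped, with the handle pushed down onto its stop.

**Last checks:**
- **Offcuts and rails:** the final pictures show all three offcuts in the crate, each rail flat between its stops, and each pad on its rail.
- **Handles B and C:** in the side view their grips are within 1–2 pixels of where they should be at 7.5° below level, so both are fully down.
- **Handle A:** the gripper hid it in that last side view. The top view doesn't show the angle well. I judged it from the firm push against its stop and an earlier picture of it down.
- **Crockery and other items:** I saw none of them disturbed, but I only checked this by eye.

The highest force I saw was about 41 N, from the closed fingertips pressing handle A against its stop. I pressed more gently on B and C, at up to about 19 N and 17 N.

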